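# Load the curing carousel and close its hatch

## Task

Load the grey probe housing that stands on the bench into the curing carousel: turn the carousel by its crank until the empty nest that fits the housing's foot is squarely under the hatch opening, then lower the housing upright into that nest - do not let it drop. Close the hatch with the loose aluminium cover, lowering both its knuckles all the way down over the two pintle pins at once, and leave everything else on the bench where it is.

Things in the scene. Friction and masses are not known exactly. Their poses are not given: they have to be found in the camera images.
- carousel: Curing carousel, fixed: cabinet 316 x 316 mm, 180 mm high, clear panels in an aluminium frame over a round dial. Origin: centre of underside, on the dial axis; x to its rear (grey filter box), y to its left. Hatch opening in the roof: 104 (x) by 130 mm (y), 90 mm in front of the axis, rim top at 181.5 mm. Five nests: two hold housings, two empty, too small (50 mm bore), one empty, large.
- dial_body (a joint): Turning angle of the dial, rad; 0 or 2 pi when the empty large nest is exactly under the hatch opening; grows counter-clockwise seen from above. Turns endlessly either way with light friction (about 0.1 N m) and stays where it is left; crank and nests turn together.
- crank_grip (a point): Middle of the crank's upright black knob, 20 mm diameter, 42 mm tall; this point is half-way up, 232 mm above the bench. The knob spins freely on its pin and travels on a 56 mm radius about the dial axis, over the roof, opposite the empty large nest. The crank arm under it has its top at 211 mm.
- free_nest (a point): Centre of the empty large nest, on the dial's surface (32 mm above the bench), 90 mm from the dial's axis; turns with the dial. The nest is a black ring of 78 mm bore that stands 10 mm above the dial; the housing's foot stands inside it, on the dial.
- load_point (a point): Fixed point under the centre of the hatch opening, at the height of the dial's surface, 90 mm in front of the dial's axis: where the empty nest's centre must be.
- housing_mid (a point): Loose grey probe housing, upright: 74 mm round foot, body tapering upward, 92 mm tall, with a thin stem on top (8 mm diameter, from 100 to 130 mm above the foot's underside) by which it can be lifted; about 0.26 kg. This point is on its axis, 65 mm above the foot's underside.
- cover_grip (a point): Loose hatch cover, flat on the bench: aluminium sheet 109 x 144 x 4 mm, 0.28 kg; black handle across it: bar 14 mm thick (x), 96 mm long (y), 30 to 48 mm above the underside. This point: in the bar, 37 mm up. y along the bar, knuckles on the -x edge. On the hatch it lies flat on the rim, axes parallel to the carousel's, handle over the middle of the opening.
- knuckle_left (a point): Point on the axis of the cover's +y knuckle, level with the sheet's underside. The knuckle is an upright steel sleeve of 12 mm bore, 20 mm outside, from 1 to 16 mm above the underside; 60 mm to -x and 48 mm to +y of the handle's middle.
- knuckle_right (a point): The same for the -y knuckle (60 mm to -x, 48 mm to -y of the handle's middle).
- pin_left (a point): Foot of the carousel's left (+y) pintle pin, where the left knuckle's point comes when the cover lies on the rim: 181.5 mm above the bench on the front rail, 150 mm in front of the dial's axis and 48 mm to the left. The pin is 9 mm in diameter, its top 21.5 mm above this point, the last 8 mm tapered.
- pin_right (a point): Foot of the right (-y) pintle pin, 48 mm to the right; otherwise the same.
- squeeze_bottle: White squeeze bottle, 50 mm wide, 150 mm tall, a bystander; origin at its underside.
- cup: White cup, 66 mm wide, 71 mm tall, a bystander; origin at its underside.
Things that resemble listed ones, but are neither listed nor needed, are in the scene too. What is shaped like the part that bears housing_mid but pink is not meant.

How it is judged:
On the way, in this order (a step that is already met when the one before it is completed fails the run):
1. the empty large nest has been turned under the hatch opening (centre within 10 mm) and the dial stands still (horizontal distance between free_nest and load_point below 0.01 m and velocity of joint dial_body between -0.05 and 0.05 rad/s), for 0.2 s.
2. the housing stands upright in that nest, under the opening (horizontal distance between free_nest and load_point below 0.01 m and horizontal distance between housing_mid and free_nest below 0.005 m and z of housing_mid in the frame of free_nest below 0.069 m and angle between housing_mid's own z axis and vertical below 0.06 rad), for 0.2 s.
3. both knuckles are down on their pintle pins (distance between knuckle_left and pin_left below 0.005 m and distance between knuckle_right and pin_right below 0.005 m), for 0.2 s.
At the end, for the whole second after the job is handed in: The dial is still, its empty large nest within 10 mm of the point under the hatch opening; the housing stands upright (0.06 rad) in it, within 5 mm of its centre and 4 mm of full depth; both cover knuckles are within 5 mm of the feet of their pins (all of step 2 and all of step 3 and velocity of joint dial_body between -0.05 and 0.05 rad/s); the robot touches nothing.
It fails at once if the housing is let go more than 20 mm above its place in the nest (horizontal distance between housing_mid and free_nest below 0.035 m and z of housing_mid in the frame of free_nest above 0.085 m and contact force between the fingers and housing below 0.05 N).
It fails at once if the squeeze bottle is moved more than 30 mm (distance of squeeze_bottle from where it was at the start of the episode above 0.03 m).
It fails at once if the cup is moved more than 30 mm (distance of cup from where it was at the start of the episode above 0.03 m).
It also fails if it takes over 67 s, if anything falls off the work surface, if the arm or the gripper's body presses on something with over 40 N, if the wrist force passes 120 N, or if a joint passes its speed limit or range.

## Robot

A 6-joint arm with a two-finger parallel gripper is mounted at the origin on a cart in front of the work surface, level with it; the furniture and walls round the work are solid. World frame = base frame: x ahead of the robot, y to its left, z up, the work surface at z = 0. Lengths are in m, angles in rad, forces in N, time in s.
With the tool pointing down it reaches from about 0.25 to 0.775 m from the base axis. Payload 4 kg.
Tool frame: the origin (TCP) lies at the very end of the fingers, on their centre line; the grasp point (between the pads) lies 19 mm behind it; z points along the fingers, x is the direction in which the jaws open and shut, and the axes are right-handed (so a half turn about z gives the same grasp; the last joint's range is limited). The gripper opens to 94 mm and grips with 3 to 60 N. Pads are 16 mm wide; open, the fingers measure 119 mm over their backs; the gripper's body (75 mm by 177 mm) begins 78 mm behind the grasp point.
Start: joints at [-0.103, 0.087, 1.371, -0, 1.684, -0.103], TCP at [0.55, -0, 0.206] pointing down, gripper open.
Joint ranges: [-3.1, 3.1], [-0.76, 2.03], [0.27, 2.55], [-1.08, 4.22], [0.17, 2.65], [-2.57, 2.57]. Speed limits (rad/s): [2.79, 2.79, 3.14, 3.14, 3.14, 3.14].

## Interface

Orientations are given as a unit quaternion [w, x, y, z].
In Python, from bench import robot, imaging gives the robot as it stands. The module is installed in compiled form; this text tells all that it offers.
- The arm moves only by the tool jog_arm, never from a script. Its argument "moves" is a list of rows, each a list of 4 numbers: the shift along the tool's x, y, z in cm, then the turn about the tool's z in rad. A call has 1 to 20 rows; each row shifts and turns the commanded pose from where the row before left it, along the tool's axes as they then stand; what a row does not reach is not made up. A row lasts 1/10 s, in which the tool goes at most 50 mm and 8.59 degrees, less where a joint would pass 70% of its speed; a pose out of reach is approached as far as the arm can. A call is refused whole if a number of a shift passes 5 or a number of a turn 0.15, either way. A call with a gripper value outside its range is refused whole. "grip" is the opening in per cent of the stroke, from 0 (shut) to 100 (fully open), set as the call begins (left out, the last holds). The fingers move at their own pace and stop on an object; the grip force is fixed at half the most. Time passes only in rows, so rows that do not move let the fingers close. It gives the time, the measured TCP pose, the force and the opening at its end, in the units of the state.
- robot.state(): the state, without advancing time (a new reading comes with each control period).
- imaging.get_image(name): name is "scene" or "side" or "wrist"; returns the picture (384x512x3 uint8, red, green, blue); there is no depth.
- imaging.camera_info(name): a dict with "fovy" (degrees; the focal length in pixels is half the picture's height over the tangent of half this angle, whatever the lens; pixels are square), "cx", "cy" (the principal point, pixels), "world_from_camera" (4x4, takes a point from camera to world coordinates). Camera axes: x right, y up, looking along -z (the intrinsics and any distortion apply to the point x, -y, -z); pixel columns grow to the right and rows downward; lengths in m; the calibration is good to about 2 mm. A picture is of the moment at which its call begins: read the wrist's pose just before it. camera_info takes no time and is no camera call; for the wrist camera it gives the pose at the moment of the call.
- robot.close_job(): hands the job in, once; it reports no verdict.
The state is a dict: "time": time; "joint_positions": joint angles; "joint_velocities": joint speeds; "joint_efforts": joint torques, N m; "tcp_pos": TCP position; "tool_rot": TCP orientation; "contact_force": force on the tool from outside, world axes, zero at the start; "wrist_torque": the same for the moment, N m; "grip_width": finger opening in m.
Only numpy, scipy, OpenCV 4.12 (cv2) and the standard library are available. Lean on these libraries where they do the work, as an engineer would, in place of code of your own. Each camera call takes 0.05 s, during which the arm holds its last target.

## Working session

There is one attempt and no reset: what is moved stays moved. The work goes in short steps, Python scripts to look and compute and a tool call to move; the robot and the scene stay as the last step left them, time stands still between calls to the robot, and variables do not carry over. Pictures are saved under pics/ and viewed, and the job is handed in when it is done.

Besides the shell and the picture viewer there is one more tool, called after "Emit:" by a JSON object that holds its "method" and its "body", one argument or row to a line. jog_arm: Moves the arm, as the interface text tells. Its arguments: {"type":"object","properties":{"moves":{"type":"array","items":{"type":"array","items":{"type":"number"}}},"grip":{"type":"number"}},"required":["moves"]}

```bash
ls; mkdir -p pics
cat > h.py <<'E'
import numpy as np, cv2, json
from bench import robot, imaging
def snap(n,fn):
    info=imaging.camera_info(n); im=imaging.get_image(n)
    cv2.imwrite('pics/'+fn+'.png',cv2.cvtColor(im,cv2.COLOR_RGB2BGR))
    np.savez('pics/'+fn+'.npz',**{k:v for k,v in info.items() if k in('fovy','cx','cy','world_from_camera')})
    return info,im
E
python3 - <<'E'
from h import *
for n in('scene','side','wrist'):
    i,im=snap(n,n+'0'); print(n,i)
print(robot.state())
E
```

```text
pics
scene {'fovy': 55.54768371034696, 'cx': 253.14577142146356, 'cy': 188.49854005395517, 'world_from_camera': array([[ 0.74540153, -0.54100745,  0.38947079,  0.94496208],
       [ 0.66660765,  0.60206017, -0.4394972 , -0.46612426],
       [ 0.00328641,  0.5872261 ,  0.80941628,  1.05505225],
       [ 0.        ,  0.        ,  0.        ,  1.        ]])}
side {'fovy': 42.989070091692824, 'cx': 262.94721465687724, 'cy': 179.42679620225923, 'world_from_camera': array([[-0.01105444,  0.80662056, -0.59096621, -0.43295554],
       [-0.99992955, -0.00636126,  0.0100218 ,  0.05155047],
       [ 0.0043245 ,  0.59103536,  0.80663405,  1.46341392],
       [ 0.        ,  0.        ,  0.        ,  1.        ]])}
wrist {'fovy': 65.49524720748335, 'cx': 258.97230469689384, 'cy': 192.02209175380838, 'world_from_camera': array([[ 9.99995148e-01, -1.72077371e-03,  2.59687212e-03,
         5.48709915e-01],
       [ 9.08224608e-04,  9.58423778e-01,  2.85347221e-01,
         8.34229757e-02],
       [-2.97992198e-03, -2.85343477e-01,  9.58420691e-01,
         3.82978573e-01],
       [ 0.00000000e+00,  0.00000000e+00,  0.00000000e+00,
         1.00000000e+00]])}
{'time': 0.15, 'joint_positions': array([-1.03128845e-01,  8.77900207e-02,  1.37188552e+00, -4.11318083e-05,
        1.68358872e+00, -1.03098019e-01]), 'joint_velocities': array([ 0.00034621, -0.00089581, -0.00593551, -0.00067348, -0.00041604,
       -0.0003927 ]), 'joint_efforts': array([ 1.24418581e-03, -3.40636396e+01, -3.02795255e+01,  7.18983379e-02,
        3.04441026e-02, -1.11468453e-04]), 'tcp_pos': array([5.49586091e-01, 7.94665881e-06, 2.04581377e-01]), 'tool_rot': array([-6.57010407e-05,  9.99999650e-01, -1.77106080e-05, -8.33464963e-04]), 'contact_force': array([-0.22026954, -0.54257317,  0.08301052]), 'wrist_torque': array([ 0.03339875,  0.07280879, -0.01665139]), 'grip_width': 0.09399128346265544}
```

View pics/scene0.png

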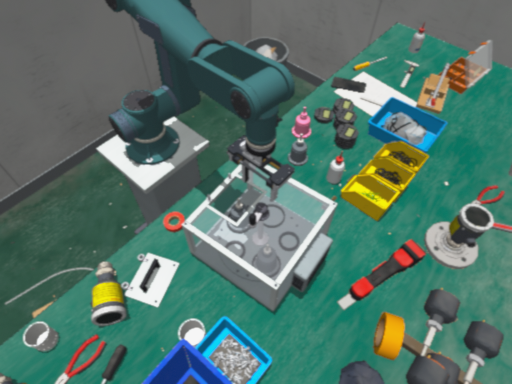

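View pics/side0.png

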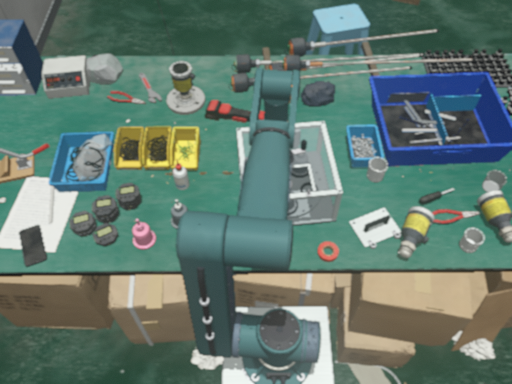

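View pics/wrist0.png

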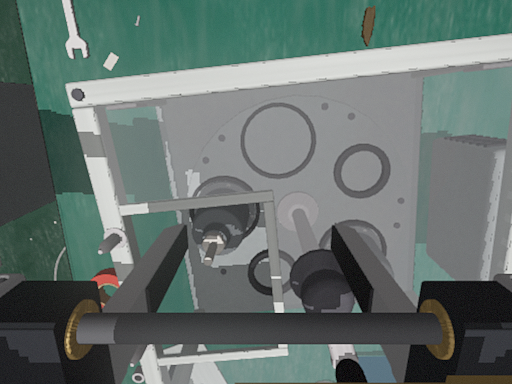

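Run:
```python
import cv2
im=cv2.imread('pics/wrist0.png'); cv2.imwrite('pics/w0z.png',cv2.resize(im[60:384,40:440],(800,648))[:600])
im=cv2.imread('pics/side0.png'); cv2.imwrite('pics/s0z.png',cv2.resize(im[110:280,100:420],(800,425),interpolation=cv2.INTER_CUBIC))
im=cv2.imread('pics/scene0.png'); cv2.imwrite('pics/c0z.png',cv2.resize(im[100:340,80:380],(750,600),interpolation=cv2.INTER_CUBIC))
```

```text
(no output)
```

View pics/w0z.png

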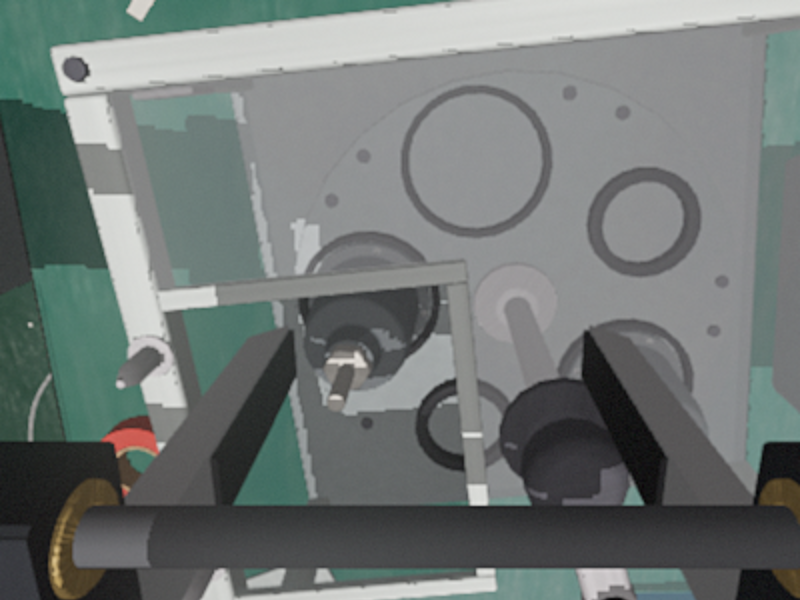

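View pics/s0z.png

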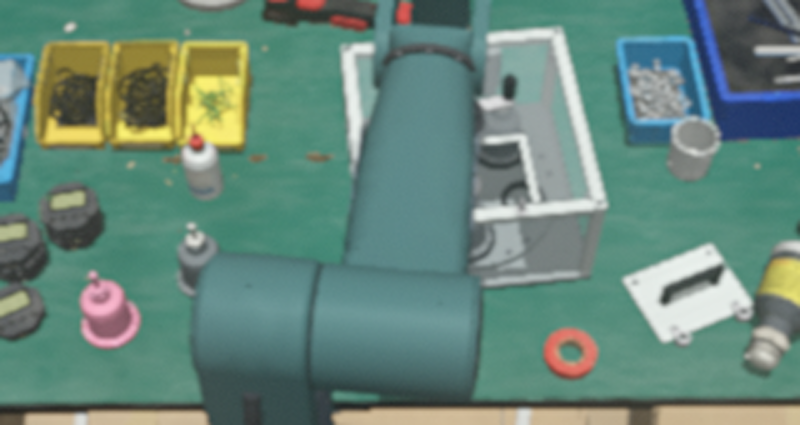

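View pics/c0z.png

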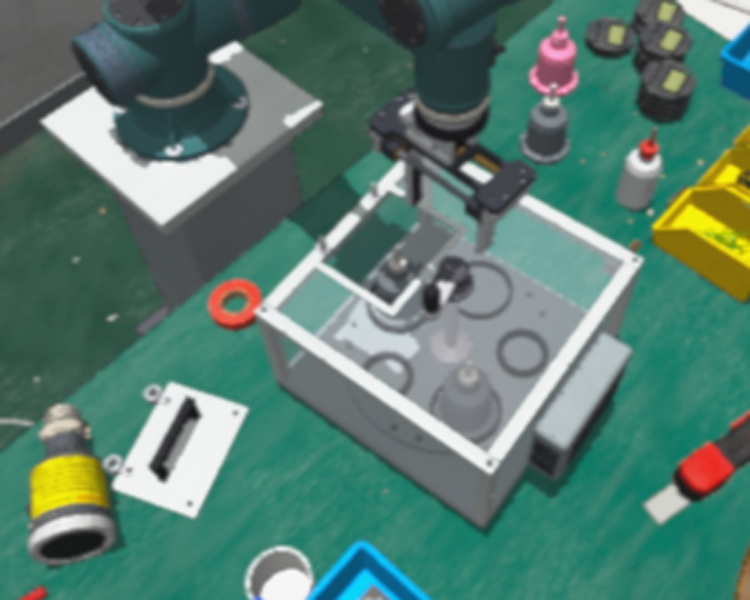

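```bash
cat >> h.py <<'E'
def ray(fn,pts,z):
    d=np.load('pics/'+fn+'.npz'); f=192/np.tan(np.radians(d['fovy'])/2); T=d['world_from_camera']
    p=np.atleast_2d(np.array(pts,float)); z=np.broadcast_to(z,len(p))
    v=np.c_[(p[:,0]-d['cx'])/f,-(p[:,1]-d['cy'])/f,-np.ones(len(p))]@T[:3,:3].T
    o=T[:3,3]; s=(z-o[2])/v[:,2]
    return o+v*s[:,None]
def proj(fn,P):
    d=np.load('pics/'+fn+'.npz'); f=192/np.tan(np.radians(d['fovy'])/2); T=d['world_from_camera']
    c=(np.atleast_2d(P)-T[:3,3])@T[:3,:3]
    return np.c_[d['cx']+f*c[:,0]/-c[:,2], d['cy']-f*c[:,1]/-c[:,2]]
E
python3 - <<'E'
from h import *
np.set_printoptions(precision=4,suppress=True)
sc=lambda p:np.array(p)/2.5+[80,100]
print('roof corners FR(near),RR,RL',ray('scene0',sc([[263,312],[490,463],[640,262]]),.18))
print('housing foot, stem top',ray('scene0',sc([[545,146],[551,90]]),[0.005,.13]))
print('pink foot',ray('scene0',sc([[554,80]]),.005))
print('cover corners,knuckles',ray('scene0',sc([[170,383],[247,410],[193,516],[118,486],[152,393],[112,463],[177,425]]),[.004]*4+[.016]*2+[.048]))
print('knob top',ray('scene0',sc([[455,268]]),.25), 'hub',ray('scene0',sc([[452,345]]),.035))
w=lambda p:np.array(p)/2+[40,60]
print('wrist screw',ray('wrist0',w([[76,68]]),.18))
print('big nest',ray('wrist0',w([[477,161]]),.037),'hub',ray('wrist0',w([[516,300]]),.04))
print('bottle',ray('scene0',sc([[637,195]]),.01),'cup',ray('scene0',sc([[280,560]]),.071))
print('yellow',ray('scene0',sc([[62,410],[73,550]]),[.03,.03]))
E
```

```text
roof corners FR(near),RR,RL [[ 0.4669 -0.2089  0.18  ]
 [ 0.7643 -0.1745  0.18  ]
 [ 0.7397  0.1251  0.18  ]]
housing foot, stem top [[0.4722 0.3226 0.005 ]
 [0.4715 0.3161 0.13  ]]
pink foot [[0.3976 0.4427 0.005 ]]
cover corners,knuckles [[ 0.3607 -0.3048  0.004 ]
 [ 0.4605 -0.2643  0.004 ]
 [ 0.5134 -0.3932  0.004 ]
 [ 0.4202 -0.4294  0.004 ]
 [ 0.3615 -0.3301  0.016 ]
 [ 0.3983 -0.4176  0.016 ]
 [ 0.434  -0.3402  0.048 ]]
knob top [[ 0.6154 -0.0587  0.25  ]] hub [[ 0.6004 -0.0396  0.035 ]]
wrist screw [[0.4309 0.089  0.18  ]]
big nest [[0.5702 0.0423 0.037 ]] hub [[ 0.5954 -0.0415  0.04  ]]
bottle [[0.6307 0.3339 0.01  ]] cup [[ 0.645  -0.3667  0.071 ]]
yellow [[ 0.3065 -0.4182  0.03  ]
 [ 0.4551 -0.5071  0.03  ]]
```

Emit:
{"method": "jog_arm", "body": {
  "moves": [
    [0,1,-4,0],
    [0,1,-4,0],
    [0,1,-4,0],
    [0,1,-4,0],
    [0,0,0,0]
  ]
}}

```text
time: 0.65
tcp_pos: [0.5513, -0.0413, 0.3722]
tool_rot: [0.001, 1.0, -0.001, 0.006]
contact_force: [0.4, -0.1, 0.7]
grip_width: 0.0937
```

Run:
```python
from h import *
i,im=snap('wrist','w1'); print(robot.state()['tcp_pos'],i['world_from_camera'][:3,3])
cv2.imwrite('pics/w1z.png',cv2.resize(cv2.imread('pics/w1.png')[0:384],(800,600),interpolation=cv2.INTER_CUBIC))
```

```text
[ 0.55085728 -0.04060299  0.36882616] [0.54817945 0.04259598 0.55054715]
```

View pics/w1z.png

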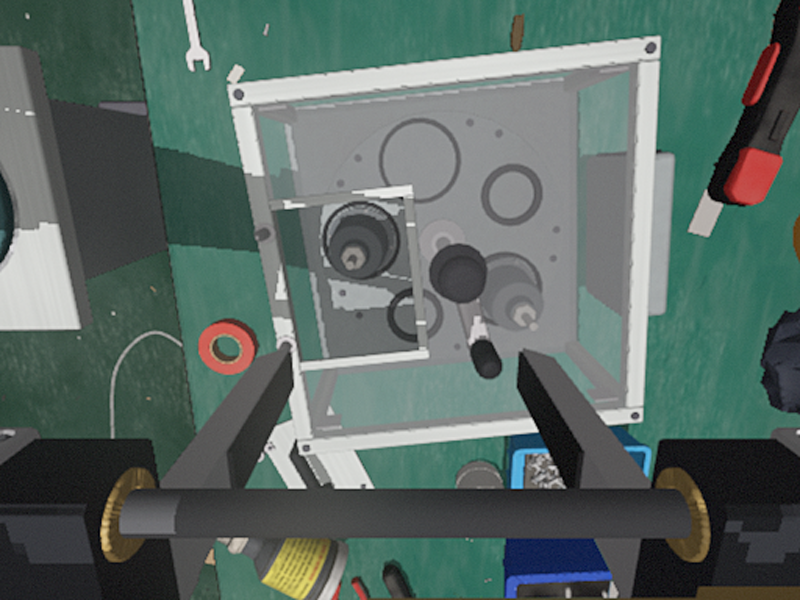

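```bash
cat > fit.py <<'E'
from h import *
def dark_c(fn,p,r=8,th=None):
    g=cv2.cvtColor(cv2.imread('pics/'+fn+'.png'),cv2.COLOR_BGR2GRAY).astype(float)
    x,y=map(int,np.round(p)); a=g[y-r:y+r+1,x-r:x+r+1]
    t=th or (a.min()+np.percentile(a,75))/2
    m=(a<t).astype(np.uint8); n,l,s,c=cv2.connectedComponentsWithStats(m)
    k=l[r,r] or 1+np.argmin(np.hypot(*(c[1:]-r).T))
    w=(t-a)*(l==k); yy,xx=np.mgrid[-r:r+1,-r:r+1]
    return np.array([x+(w*xx).sum()/w.sum(),y+(w*yy).sum()/w.sum()])
E
python3 - <<'E'
from fit import *
np.set_printoptions(precision=4,suppress=True)
k=.64
S=np.array([dark_c('w1',np.array(p)*k,5) for p in [[238,95],[652,47],[634,415],[305,448]]])
P=ray('w1',S,.18);print(S/k);print(P,P.mean(0))
d=[np.linalg.norm(P[i]-P[(i+1)%4]) for i in range(4)];print(d)
a=P[1]-P[0]+P[2]-P[3];b=P[0]-P[3]+P[1]-P[2]
print('yaw',np.degrees([np.arctan2(a[1],a[0]),np.arctan2(-b[0],b[1])]))
print('nest',ray('w1',[np.array([420,160])*k],.042),'hub',ray('w1',[np.array([441,238])*k],.036))
print('knob top',ray('w1',[np.array([490,363])*k],.253),'bottom',ray('w1',[np.array([484,350])*k],.232))
print('pins',ray('w1',np.array([[261,233],[284,347]])*k,.203))
print('pinsfoot',ray('w1',np.array([[269,235],[291,347]])*k,.1815))
E
python3 -c "
import cv2
im=cv2.imread('pics/w1.png');cv2.imwrite('pics/w1y.png',cv2.resize(im[90:260,140:360],(792,612),interpolation=cv2.INTER_CUBIC)[:600])"
```

```text
[[238.1     93.9043]
 [649.9496  47.575 ]
 [634.3509 414.8493]
 [305.6645 447.1661]]
[[ 0.4306  0.0887  0.18  ]
 [ 0.7281  0.1196  0.18  ]
 [ 0.759  -0.1776  0.18  ]
 [ 0.4615 -0.2089  0.18  ]] [ 0.5948 -0.0445  0.18  ]
[np.float64(0.2990662514542193), np.float64(0.2987895227515135), np.float64(0.2991477925787691), np.float64(0.299224002864037)]
yaw [5.957  5.9292]
nest [[0.5696 0.0424 0.042 ]] hub [[ 0.5939 -0.0404  0.036 ]]
knob top [[ 0.6106 -0.0928  0.253 ]] bottom [[ 0.6101 -0.0919  0.232 ]]
pins [[ 0.445  -0.0094  0.203 ]
 [ 0.4552 -0.1007  0.203 ]]
pinsfoot [[ 0.4448 -0.0142  0.1815]
 [ 0.4554 -0.1096  0.1815]]
```

View pics/w1y.png

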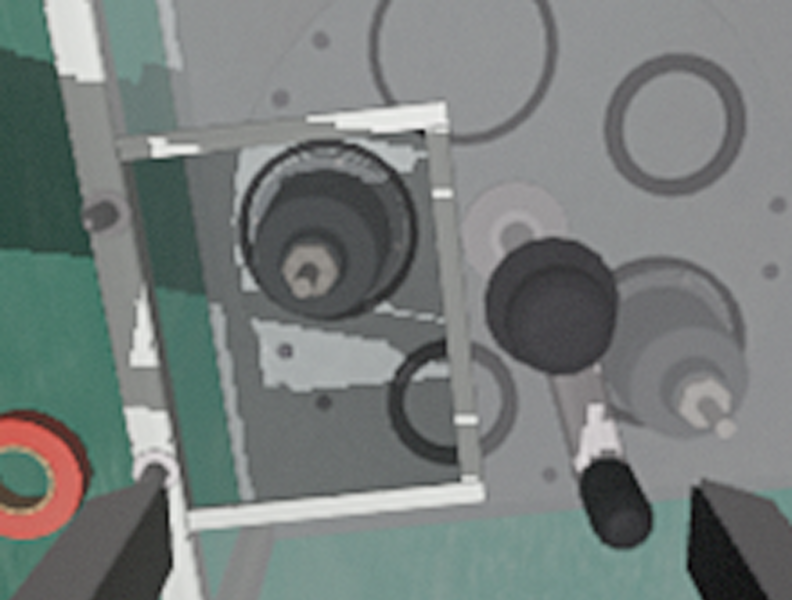

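Emit:
{"method": "jog_arm", "body": {
  "moves": [
    [3,2.8,0,0],
    [3,2.9,0,0],
    [0,0,1,-0.142],
    [0,0,1,-0.141],
    [0,0,3,0],
    [0,0,2,0],
    [0,0,0,0],
    [0,0,0,0]
  ]
}}

```text
time: 1.5
tcp_pos: [0.6094, -0.0966, 0.2938]
tool_rot: [-0.001, 0.99, 0.141, -0.002]
contact_force: [0.1, 1.0, 0.5]
grip_width: 0.0938
```

Run:
```python
from h import *
i,im=snap('wrist','w2'); s=robot.state();print(s['tcp_pos'],s['tool_rot'])
cv2.imwrite('pics/w2z.png',cv2.resize(cv2.imread('pics/w2.png')[0:384],(800,600),interpolation=cv2.INTER_CUBIC))
```

```text
[ 0.60996553 -0.09674337  0.29549633] [-1.04469901e-04  9.89984071e-01  1.41178968e-01 -1.63042004e-04]
```

View pics/w2z.png

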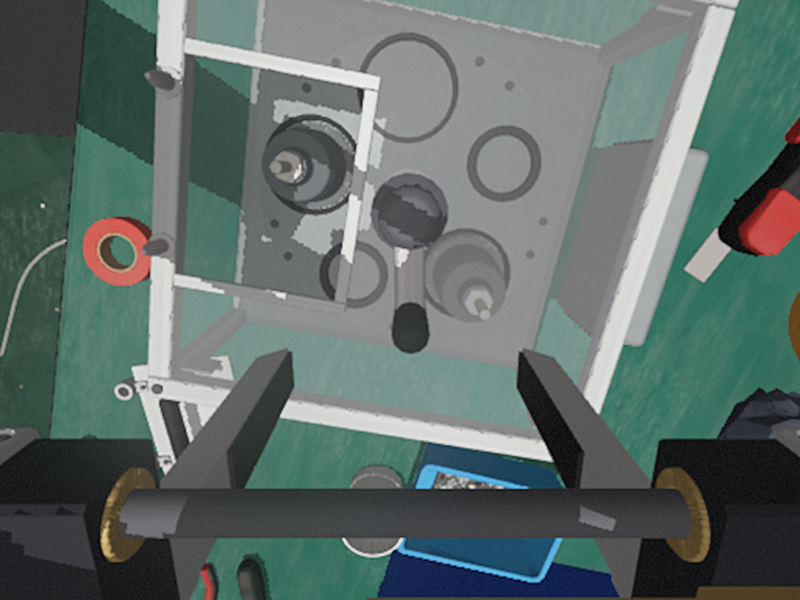

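Emit:
{"method": "jog_arm", "body": {
  "moves": [
    [0,0,3,0],
    [0,0,3,0],
    [0,0,1.7,0],
    [0,0,0,0],
    [0,0,0,0]
  ]
}}

```text
time: 2.05
tcp_pos: [0.6106, -0.0971, 0.2202]
tool_rot: [0.0, 0.99, 0.141, 0.001]
contact_force: [-0.3, -0.6, 0.2]
grip_width: 0.0942
```

Emit:
{"method": "jog_arm", "body": {
  "moves": [
    [0,0,0,0],
    [0,0,0,0],
    [0,0,0,0],
    [0,0,0,0],
    [0,0,0,0],
    [0,0,0,0]
  ],
  "grip": 0
}}

```text
time: 2.65
tcp_pos: [0.61, -0.097, 0.2185]
tool_rot: [0.0, 0.99, 0.141, 0.0]
contact_force: [-0.0, 0.9, -0.5]
grip_width: 0.0496
```

Run:
```python
from h import *
i,im=snap('wrist','w3'); s=robot.state();print(s['tcp_pos'],s['grip_width'],s['contact_force'])
cv2.imwrite('pics/w3z.png',cv2.resize(cv2.imread('pics/w3.png')[0:384],(800,600),interpolation=cv2.INTER_CUBIC))
```

```text
[ 0.60998147 -0.09698983  0.21846994] 0.045107731396016315 [ 0.19480968 -0.70421399 -0.05398743]
```

View pics/w3z.png

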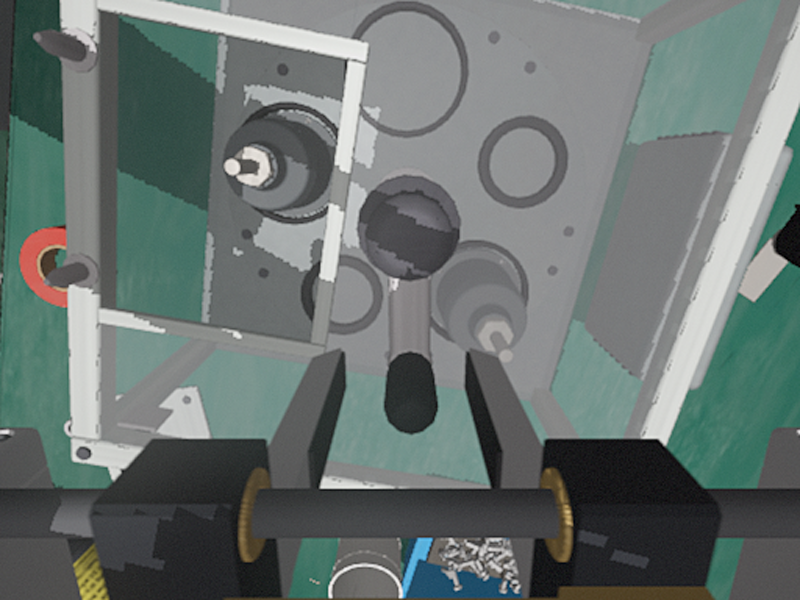

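Gripper closes at about 75 mm/s and the knob (411,400) sits between the fingers. Let it finish.

Emit:
{"method": "jog_arm", "body": {
  "moves": [
    [0,0,0,0],
    [0,0,0,0],
    [0,0,0,0],
    [0,0,0,0],
    [0,0,0,0],
    [0,0,0,0]
  ]
}}

```text
time: 3.3
tcp_pos: [0.61, -0.097, 0.2185]
tool_rot: [-0.0, 0.99, 0.141, 0.0]
contact_force: [0.9, 1.1, 0.5]
grip_width: 0.0192
```

Emit:
{"method": "jog_arm", "body": {
  "moves": [
    [0.486,-0.021,0,-0.087],
    [0.486,-0.021,0,-0.087],
    [0.486,-0.021,0,-0.087],
    [0.486,-0.021,0,-0.087],
    [0.486,-0.021,0,-0.087],
    [0.486,-0.021,0,-0.087],
    [0.486,-0.021,0,-0.087],
    [0.486,-0.021,0,-0.087],
    [0,0,0,0]
  ]
}}

```text
time: 4.2
tcp_pos: [0.6416, -0.0742, 0.2185]
tool_rot: [0.0, 0.882, 0.47, 0.001]
contact_force: [2.7, 0.2, -1.1]
grip_width: 0.0193
```

Emit:
{"method": "jog_arm", "body": {
  "moves": [
    [0.486,-0.021,0,-0.087],
    [0.486,-0.021,0,-0.087],
    [0.486,-0.021,0,-0.087],
    [0.486,-0.021,0,-0.087],
    [0.486,-0.021,0,-0.087],
    [0.486,-0.021,0,-0.087],
    [0.486,-0.021,0,-0.087],
    [0.486,-0.021,0,-0.087],
    [0,0,0,0],
    [0,0,0,0]
  ]
}}

```text
time: 5.2
tcp_pos: [0.6498, -0.0368, 0.2185]
tool_rot: [-0.001, 0.67, 0.742, 0.0]
contact_force: [0.7, 1.6, -0.2]
grip_width: 0.019
```

Run:
```python
from h import *
i,im=snap('wrist','w4'); s=robot.state();print(s['tcp_pos'],s['tool_rot'],s['grip_width'],s['contact_force'],s['joint_positions'])
cv2.imwrite('pics/w4z.png',cv2.resize(cv2.imread('pics/w4.png')[0:384],(800,600),interpolation=cv2.INTER_CUBIC))
```

```text
[ 0.64984043 -0.0371231   0.21849842] [-3.37497357e-04  6.69997382e-01  7.42363372e-01  1.35763799e-04] 0.019163694118817118 [ 0.58804934  1.2755232  -0.09135509] [-1.44455987e-01  3.14334633e-01  1.07817360e+00  6.10787540e-04
  1.74949435e+00 -1.81752956e+00]
```

View pics/w4z.png

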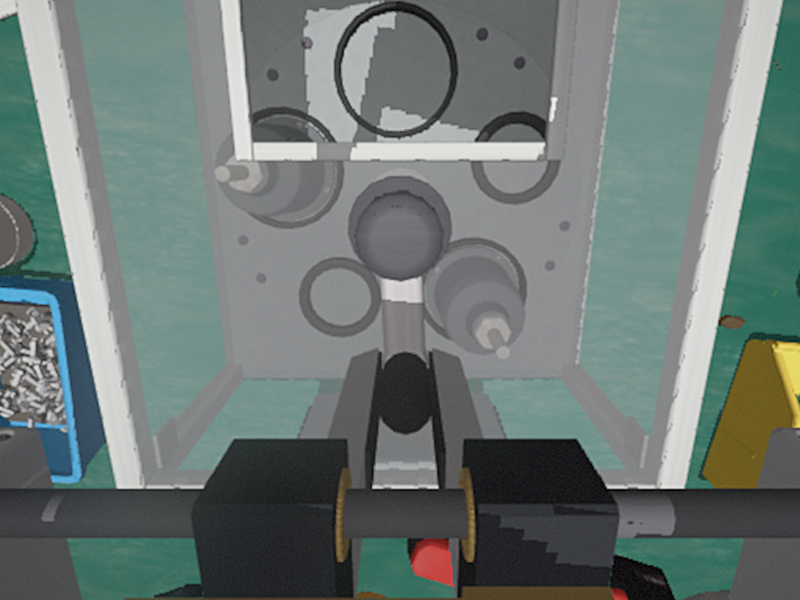

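```bash
python3 - <<'E'
from fit import *
np.set_printoptions(precision=4,suppress=True)
k=.64
g=cv2.cvtColor(cv2.imread('pics/w4.png'),cv2.COLOR_BGR2GRAY)
m=(g<60).astype(np.uint8); m[105:]=0; m[:, :205]=0; m[:,300:]=0
n,l,s,c=cv2.connectedComponentsWithStats(m); j=1+np.argmax(s[1:,4]); print(s[j],c[j])
pts=np.argwhere(l==j)[:,::-1]
W=ray('w4',pts,.042)[:,:2]
A=np.c_[2*W,np.ones(len(W))]; q=np.linalg.lstsq(A,(W**2).sum(1),rcond=None)[0]; print('nest c',q[:2],np.sqrt(q[2]+q[:2]@q[:2]))
# hatch inner edges near corner
print('hub',ray('w4',[np.array([402,180])*k],.036))
E
python3 -c "
import cv2
im=cv2.imread('pics/w4.png');cv2.imwrite('pics/w4y.png',cv2.resize(im[0:120,130:380],(800,384),interpolation=cv2.INTER_CUBIC))"
```

```text
[216   1  77  85 672] [264.0149  26.3646]
nest c [ 0.5066 -0.0574] 0.040066573327957704
hub [[ 0.5788 -0.0459  0.036 ]]
```

View pics/w4y.png

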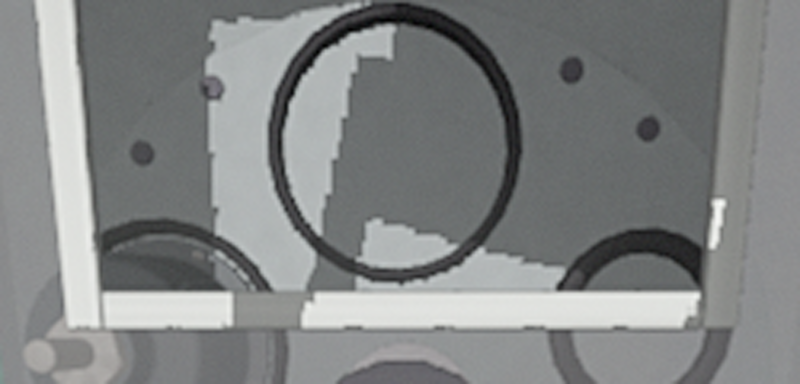

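Run:
```python
from fit import *
np.set_printoptions(precision=4,suppress=True)
P=ray('w4',np.array([[68,326],[103,290],[703,290],[735,326],[38,0],[77,0]])/3.2+[130,0],.1815);print(P, np.linalg.norm(P[0]-P[3]),np.linalg.norm(P[1]-P[2]))
m=(P[:4].mean(0)); c,s=np.cos(.1037),np.sin(.1037)
print(m, [ ((P[i]-[.5948,-.0445,0])@[c,s,0],(P[i]-[.5948,-.0445,0])@[-s,c,0]) for i in range(6)])
print((np.array([.5066,-.0574])-[.5948,-.0445])@np.array([[c,-s],[s,c]]))
```

```text
[[ 0.5722 -0.1195  0.1815]
 [ 0.564  -0.1121  0.1815]
 [ 0.5508  0.0155  0.1815]
 [ 0.5574  0.0238  0.1815]
 [ 0.5108 -0.1255  0.1815]
 [ 0.51   -0.1178  0.1815]] 0.14407201739373063 0.1282876477803524
[ 0.5611 -0.0481  0.1815] [(np.float64(-0.030241764123631686), np.float64(-0.07228518438920203)), (np.float64(-0.03760411090016412), np.float64(-0.06404651258095506)), (np.float64(-0.037529056282120464), np.float64(0.06424111324406388)), (np.float64(-0.0301542545565507), np.float64(0.07178680642780266)), (np.float64(-0.09192282443843205), np.float64(-0.0718642091182371)), (np.float64(-0.09191958571464912), np.float64(-0.06415772746311862))]
[-0.0891 -0.0037]
```

Emit:
{"method": "jog_arm", "body": {
  "moves": [
    [-0.12,0,0,0.02],
    [-0.11,0,0,0.02],
    [0,0,0,0],
    [0,0,0,0]
  ]
}}

```text
time: 5.65
tcp_pos: [0.6502, -0.0405, 0.2185]
tool_rot: [0.0, 0.684, 0.729, -0.0]
contact_force: [0.6, -0.1, 0.5]
grip_width: 0.019
```

Emit:
{"method": "jog_arm", "body": {
  "moves": [
    [0,0,0,0],
    [0,0,0,0],
    [0,0,0,0],
    [0,0,0,0]
  ],
  "grip": 55
}}

```text
time: 6.05
tcp_pos: [0.6503, -0.0399, 0.2185]
tool_rot: [0.0, 0.684, 0.729, -0.0]
contact_force: [0.0, 0.2, 0.4]
grip_width: 0.0476
```

```bash
cat >> fit.py <<'E'
def nest(fn,roi,th=60,z=.042):
    g=cv2.cvtColor(cv2.imread('pics/'+fn+'.png'),cv2.COLOR_BGR2GRAY)
    m=np.zeros_like(g);x0,y0,x1,y1=roi;m[y0:y1,x0:x1]=g[y0:y1,x0:x1]<th
    n,l,s,c=cv2.connectedComponentsWithStats(m); j=1+np.argmax(s[1:,4])
    W=ray(fn,np.argwhere(l==j)[:,::-1],z)[:,:2]
    A=np.c_[2*W,np.ones(len(W))]; q=np.linalg.lstsq(A,(W**2).sum(1),rcond=None)[0]
    return q[:2],np.sqrt(q[2]+q[:2]@q[:2])
C=np.array([.5948,-.0445]); YAW=.1037
def tocar(p):
    c,s=np.cos(YAW),np.sin(YAW); return (np.asarray(p)[...,:2]-C)@np.array([[c,-s],[s,c]])
E
python3 - <<'E'
from fit import *
i,im=snap('wrist','w5'); s=robot.state();print(s['tcp_pos'],s['grip_width'])
q=nest('w5',(205,0,300,105));print(q,tocar(q[0]))
cv2.imwrite('pics/w5z.png',cv2.resize(cv2.imread('pics/w5.png')[0:384],(800,600),interpolation=cv2.INTER_CUBIC))
E
```

```text
[ 0.65026502 -0.03985058  0.21854684] 0.05013306605094066
(array([ 0.50582999, -0.05160797]), np.float64(0.04012347995713133)) [-0.08922783  0.00213988]
```

View pics/w5z.png

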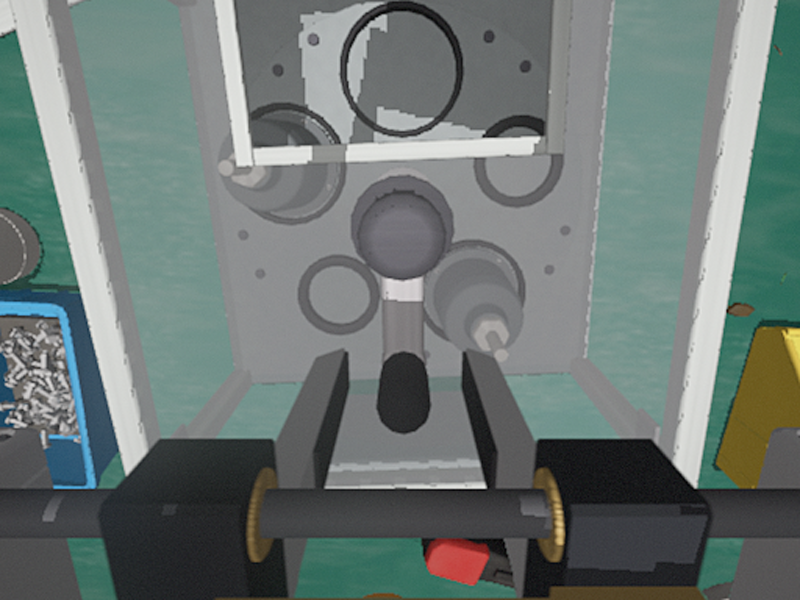

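Emit:
{"method": "jog_arm", "body": {
  "moves": [
    [0,0,-4,0],
    [0,0,-5,0],
    [0,0,-5,0],
    [4.6,-1.94,0,0],
    [4.6,-1.94,0,0],
    [4.6,-1.94,0,0],
    [4.6,-1.94,0,0],
    [4.6,-1.94,0,-0.041],
    [4.6,-1.94,0,0],
    [4.6,-1.94,0,0],
    [4.6,-1.94,0,0],
    [0,0,4,0],
    [0,0,4,0],
    [0,0,2,0],
    [0,0,0,0],
    [0,0,0,0],
    [0,0,0,0]
  ]
}}

```text
time: 7.8
tcp_pos: [0.4672, 0.3149, 0.261]
tool_rot: [0.001, 0.669, 0.743, 0.002]
contact_force: [-0.2, 0.6, 0.3]
grip_width: 0.0517
```

Run:
```python
from fit import *
i,im=snap('wrist','w6'); s=robot.state();print(s['tcp_pos'],s['tool_rot'],s['grip_width'])
snap('scene','sc6');snap('side','sd6')
cv2.imwrite('pics/w6z.png',cv2.resize(cv2.imread('pics/w6.png')[0:384],(800,600),interpolation=cv2.INTER_CUBIC))
cv2.imwrite('pics/sc6z.png',cv2.resize(cv2.imread('pics/sc6.png')[100:340,80:380],(750,600),interpolation=cv2.INTER_CUBIC))
```

```text
[0.46730519 0.31495883 0.26106069] [0.00077645 0.66907006 0.743196   0.0020855 ] 0.051556758349370964
```

View pics/w6z.png

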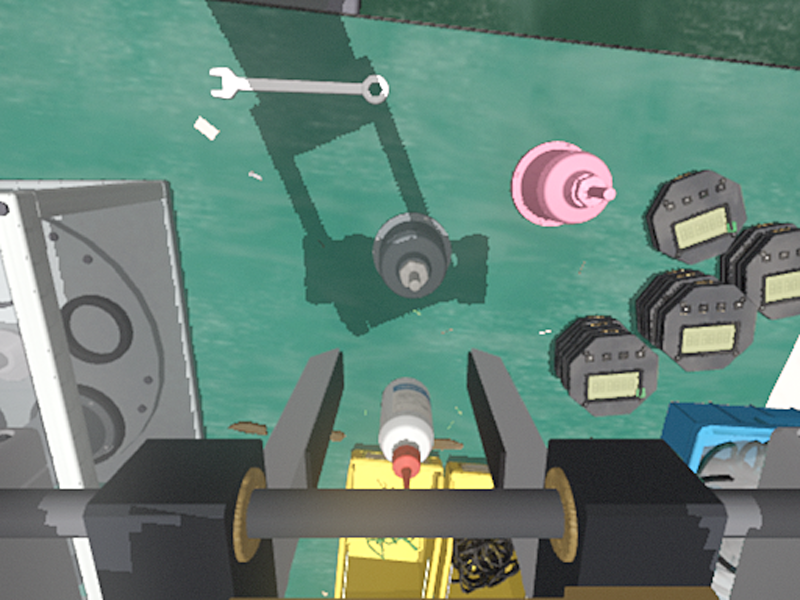

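View pics/sc6z.png

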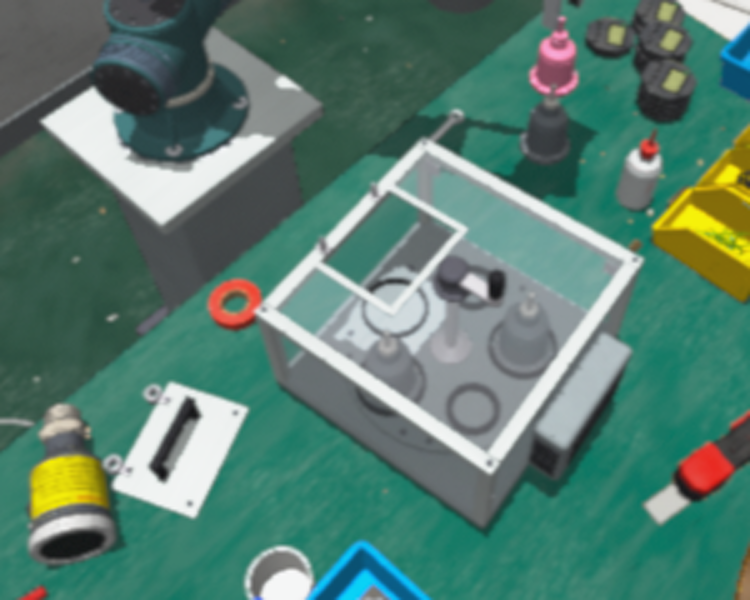

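```bash
python3 -c "
import cv2
im=cv2.imread('pics/w6.png');cv2.imwrite('pics/w6y.png',cv2.resize(im[125:200,215:315],(800,600),interpolation=cv2.INTER_CUBIC))"
```

```text
(no output)
```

View pics/w6y.png

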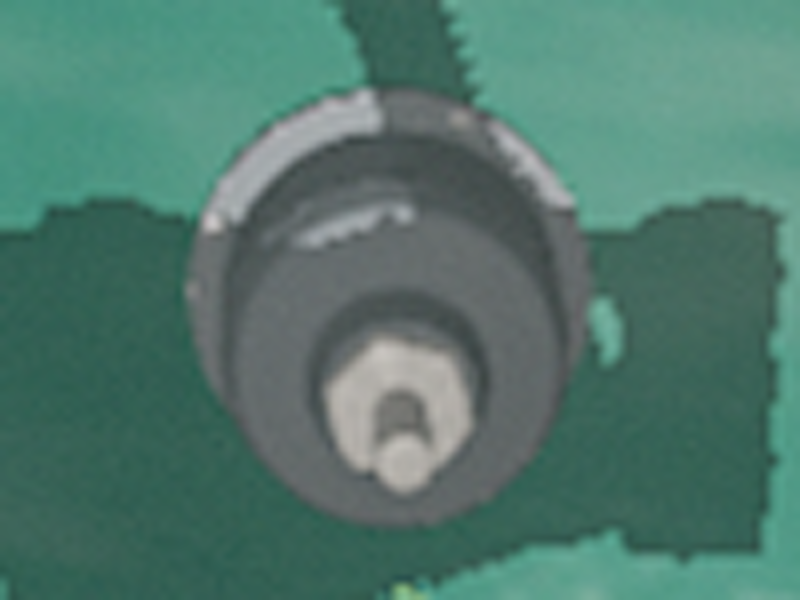

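Run:
```python
from fit import *
np.set_printoptions(precision=4,suppress=True)
o=[215,125]
print(ray('w6',np.array([[402,460]])/8+o,.13), ray('w6',np.array([[390,288],[390,88],[188,290],[592,285]])/8+o,.006))
s=robot.state(); t=2*np.arctan2(s['tool_rot'][2],s['tool_rot'][1]);print(np.degrees(t))
d=ray('w6',np.array([[402,460]])/8+o,.13)[0]-s['tcp_pos']; print('tool dx,dy,dz',d[0]*np.cos(t)+d[1]*np.sin(t), d[0]*np.sin(t)-d[1]*np.cos(t), -d[2])
```

```text
[[0.4635 0.3216 0.13  ]] [[0.4638 0.3221 0.006 ]
 [0.4277 0.318  0.006 ]
 [0.468  0.2852 0.006 ]
 [0.4593 0.3589 0.006 ]]
96.00720152089464
tool dx,dy,dz 0.007083196527730627 -0.0028679970538561307 0.13050457405025384
```

Emit:
{"method": "jog_arm", "body": {
  "moves": [
    [0.7,-0.29,3,0],
    [0,0,4,0],
    [0,0,4,0],
    [0,0,2.9,0],
    [0,0,2,0],
    [0,0,0,0],
    [0,0,0,0]
  ]
}}

```text
time: 8.65
tcp_pos: [0.4633, 0.3215, 0.1005]
tool_rot: [0.0, 0.669, 0.743, 0.001]
contact_force: [-0.1, -0.1, -0.2]
grip_width: 0.0521
```

Emit:
{"method": "jog_arm", "body": {
  "moves": [
    [0,0,0,0],
    [0,0,0,0],
    [0,0,0,0],
    [0,0,0,0],
    [0,0,0,0],
    [0,0,0,0],
    [0,0,0,0],
    [0,0,0,0]
  ],
  "grip": 0
}}

```text
time: 9.45
tcp_pos: [0.4627, 0.3213, 0.0996]
tool_rot: [0.0, 0.669, 0.743, 0.0]
contact_force: [0.3, -0.5, 0.8]
grip_width: 0.0076
```

Run:
```python
from fit import *
i,im=snap('wrist','w7'); s=robot.state();print(s['tcp_pos'],s['tool_rot'],s['grip_width'],s['contact_force'])
cv2.imwrite('pics/w7z.png',cv2.resize(cv2.imread('pics/w7.png')[0:384],(800,600),interpolation=cv2.INTER_CUBIC))
```

```text
[0.46274948 0.32129761 0.09957842] [5.37908358e-05 6.68962838e-01 7.43295846e-01 5.98443069e-05] 0.007191704100906014 [0.10178738 0.43326984 0.25469783]
```

View pics/w7z.png

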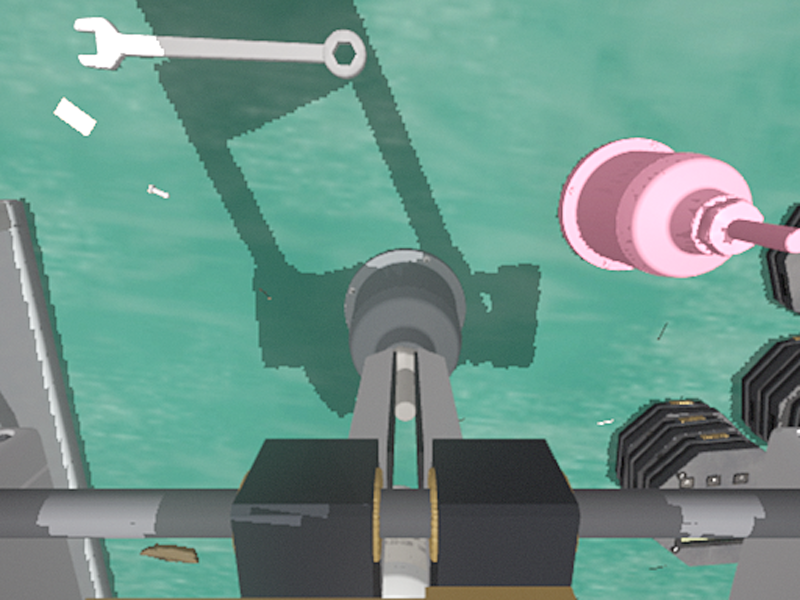

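Emit:
{"method": "jog_arm", "body": {
  "moves": [
    [0,0,-2,0],
    [0,0,-4,0],
    [0,0,-4,0],
    [0,0,-4,0],
    [0,0,-4,0],
    [0,0,-4,0],
    [0,0,-2,0],
    [0,0,0,0]
  ]
}}

```text
time: 10.3
tcp_pos: [0.4636, 0.3218, 0.3431]
tool_rot: [0.001, 0.669, 0.743, 0.003]
contact_force: [0.5, -0.1, -1.6]
grip_width: 0.007
```

Emit:
{"method": "jog_arm", "body": {
  "moves": [
    [-2,0.03,0,0],
    [-3.76,0.03,0,0],
    [-3.76,0.03,0,0],
    [-3.76,0.03,0,0],
    [-3.76,0.03,0,0],
    [-3.76,0.03,0,0],
    [-3.76,0.03,0,0],
    [-3.76,0.03,0,0],
    [-3.76,0.03,0,0],
    [-3.76,0.03,0,0],
    [-1.75,0,0,0],
    [0,0,0,0],
    [0,0,0,0],
    [0,0,0,0]
  ]
}}

```text
time: 11.7
tcp_pos: [0.5049, -0.0511, 0.3385]
tool_rot: [-0.001, 0.668, 0.744, -0.0]
contact_force: [-0.4, -0.6, -1.1]
grip_width: 0.0074
```

Run:
```python
from fit import *
i,im=snap('wrist','w8'); s=robot.state();print(s['tcp_pos'],s['tool_rot'],s['grip_width'],s['contact_force'])
snap('side','sd8');snap('scene','sc8')
cv2.imwrite('pics/w8z.png',cv2.resize(cv2.imread('pics/w8.png')[0:384],(800,600),interpolation=cv2.INTER_CUBIC))
cv2.imwrite('pics/sc8z.png',cv2.resize(cv2.imread('pics/sc8.png')[100:340,80:380],(750,600),interpolation=cv2.INTER_CUBIC))
```

```text
[ 0.5049409  -0.05100346  0.33890378] [-5.41969261e-04  6.68302762e-01  7.43889185e-01 -7.19782276e-05] 0.007441483268352131 [ 0.09104593  0.57304725 -2.07949616]
```

View pics/w8z.png

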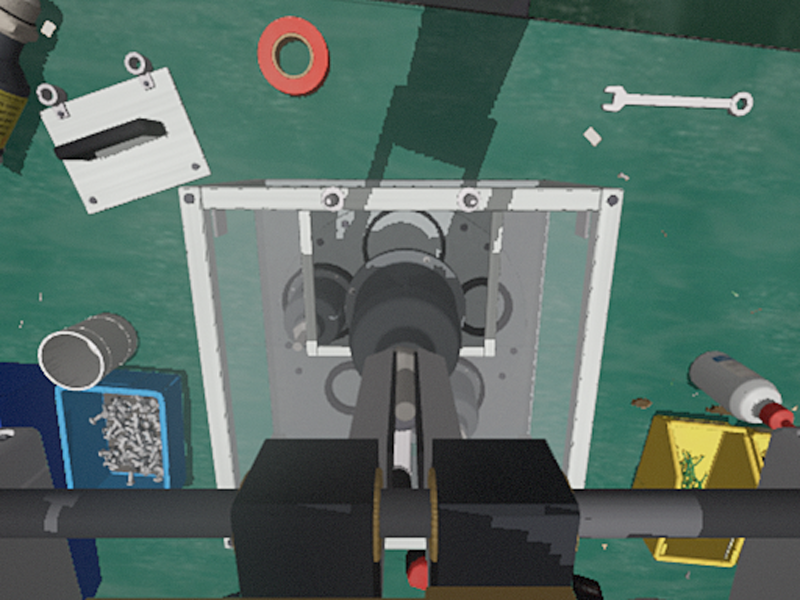

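View pics/sc8z.png

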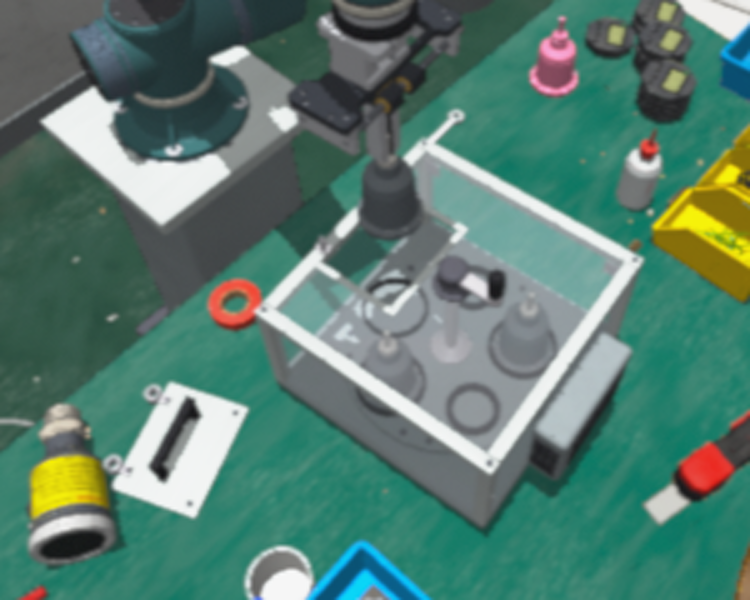

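Run:
```python
from fit import *
np.set_printoptions(precision=4,suppress=True)
k=.64
S=np.array([dark_c('w8',np.array(p)*k,5) for p in [[190,199],[612,200]]]);print(S/k)
P=ray('w8',S,.18);print(P,tocar(P))
im=cv2.imread('pics/w8.png');cv2.imwrite('pics/w8y.png',cv2.resize(im[115:235,190:325],(675,600),interpolation=cv2.INTER_CUBIC))
cv2.imwrite('pics/w8c.png',cv2.resize(im[20:145,10:160],(720,600),interpolation=cv2.INTER_CUBIC))
```

```text
[[188.6835 197.9008]
 [611.8214 199.4616]]
[[ 0.4613 -0.2093  0.18  ]
 [ 0.4302  0.0888  0.18  ]] [[-0.1499 -0.1501]
 [-0.1499  0.1496]]
```

View pics/w8y.png

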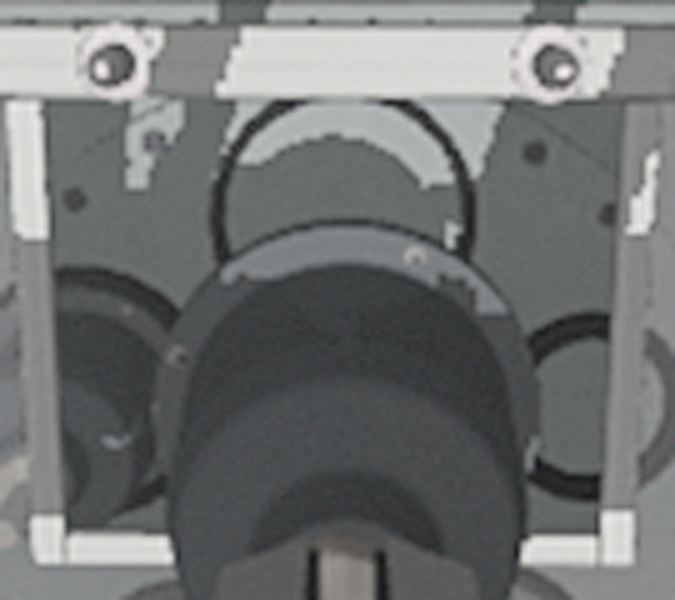

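View pics/w8c.png

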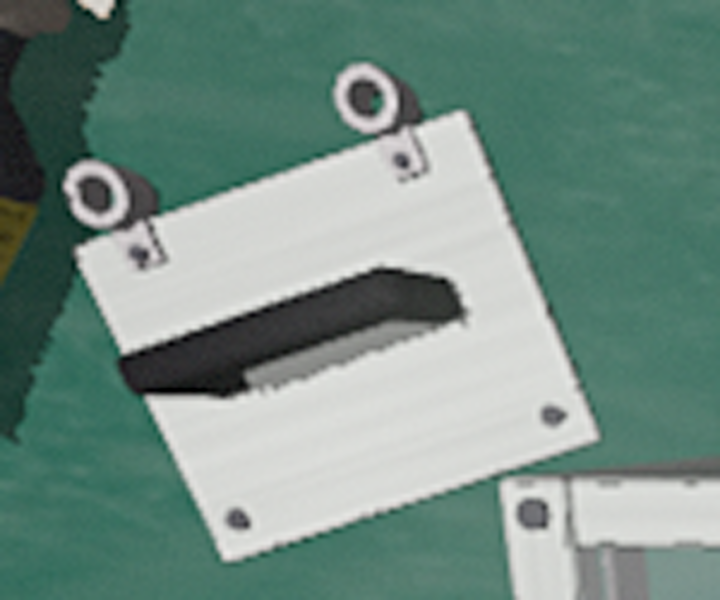

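Run:
```python
from fit import *
np.set_printoptions(precision=4,suppress=True)
o=[190,115]
L=lambda p,z:ray('w8',np.array(p)/5+o,z)
zf=.239
F=L([[155,425],[542,420],[346,220]],zf+.004);print('foot',F,tocar(F),tocar(F[:2]).mean(0))
N=L([[211,212],[475,205]],.042);print('nest outer',N,tocar(N),tocar(N).mean(0))
N=L([[222,212],[464,205]],.042);print('nest inner',tocar(N),tocar(N).mean(0))
print('pins foot',tocar(L([[111,66],[555,66]],.2)))
print('pins top',tocar(L([[103,69],[562,70]],.203)))
print('tcp',tocar(robot.state()['tcp_pos']))
# axis by stem: top pixel in w8z (404,412)
print('stem top',tocar(ray('w8',[np.array([404,412])*.64],.239+.13)))
# cover
o=[10,20];V=lambda p,z:ray('w8',np.array(p)/4.8+o,z)
print('cover corners',V([[468,111],[600,438],[225,562],[77,250]],.004))
print('knuckles',V([[365,98],[98,194]],.016))
```

```text
foot [[ 0.5133 -0.0868  0.243 ]
 [ 0.5043 -0.0127  0.243 ]
 [ 0.4696 -0.0545  0.243 ]] [[-0.0855 -0.0337]
 [-0.0868  0.041 ]
 [-0.1256  0.003 ]] [-0.0861  0.0037]
nest outer [[ 0.5072 -0.0937  0.042 ]
 [ 0.4959 -0.0098  0.042 ]] [[-0.0922 -0.0399]
 [-0.0948  0.0448]] [-0.0935  0.0024]
nest inner [[-0.0922 -0.0363]
 [-0.0947  0.0413]] [-0.0935  0.0025]
pins foot [[-0.1501 -0.046 ]
 [-0.1505  0.0466]]
pins top [[-0.1497 -0.0472]
 [-0.1499  0.0476]]
tcp [-0.0899  0.0027]
stem top [[-0.0891  0.0027]]
cover corners [[ 0.3556 -0.3048  0.004 ]
 [ 0.4545 -0.2631  0.004 ]
 [ 0.5114 -0.3954  0.004 ]
 [ 0.4122 -0.436   0.004 ]]
knuckles [[ 0.3569 -0.3314  0.016 ]
 [ 0.3945 -0.4186  0.016 ]]
```

Emit:
{"method": "jog_arm", "body": {
  "moves": [
    [-0.08,-0.08,1,0],
    [0,0,3,0],
    [0,0,3,0],
    [0,0,3,0],
    [0,0,3,0],
    [0,0,3,0],
    [0,0,2,0],
    [0,0,1,0],
    [0,0,0,0],
    [0,0,0,0],
    [0,0,0,0]
  ]
}}

```text
time: 12.95
tcp_pos: [0.5055, -0.0533, 0.1513]
tool_rot: [0.002, 0.669, 0.743, 0.001]
contact_force: [-0.4, 1.0, -2.0]
grip_width: 0.007
```

Run:
```python
from fit import *
i,im=snap('wrist','w9'); s=robot.state();print(s['tcp_pos'],s['tool_rot'],tocar(s['tcp_pos']),s['contact_force'])
im=cv2.imread('pics/w9.png');cv2.imwrite('pics/w9z.png',cv2.resize(im[100:300,130:390],(780,600),interpolation=cv2.INTER_CUBIC))
```

```text
[ 0.50546992 -0.05325955  0.15124599] [0.0014603  0.66892496 0.74332803 0.00083691] [-0.08975693  0.00053444] [ 0.9907334   0.85114505 -2.13943665]
```

View pics/w9z.png

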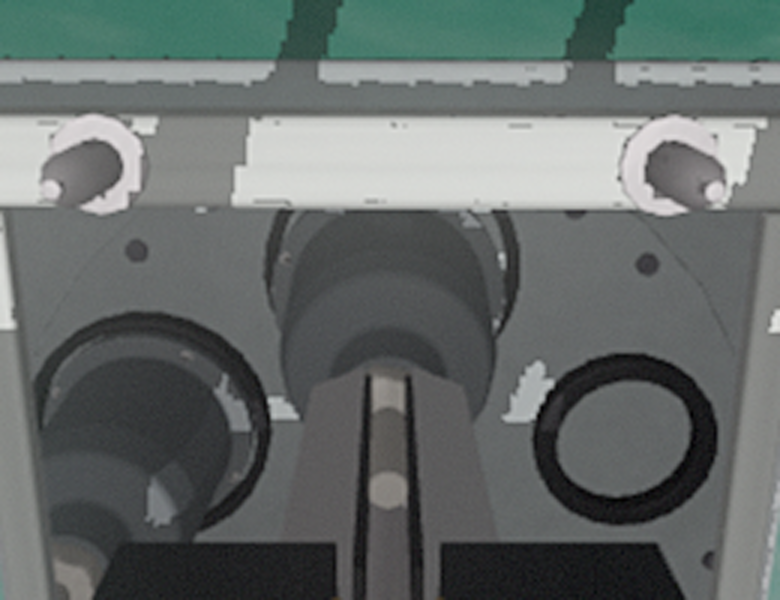

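Run:
```python
import cv2
im=cv2.imread('pics/w9.png');cv2.imwrite('pics/w9y.png',cv2.resize(im[165:230,210:310],(800,520),interpolation=cv2.INTER_CUBIC))
```

```text
(no output)
```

View pics/w9y.png

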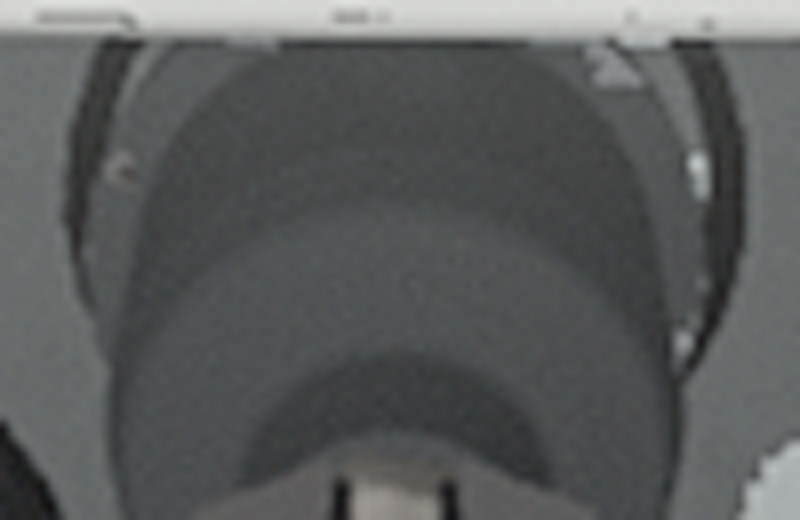

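Run:
```python
from fit import *
np.set_printoptions(precision=4,suppress=True)
L=lambda p,z:tocar(ray('w9',np.array(p)/8+[210,165],z))
print('nest',L([[65,215],[745,200]],.042),L([[65,215],[745,200]],.042).mean(0))
for z in(.052,.056):
  print('foot',L([[83,250],[710,250]],z),L([[83,250],[710,250]],z).mean(0)); print(L([[150,60],[640,60]],z), L([[150,60],[640,60]],z).mean(0))
print('stem top',tocar(ray('w9',[np.array([389,490])/3+[130,100]],.1512-.0996+.13)))
```

```text
nest [[-0.0887 -0.0405]
 [-0.0909  0.0448]] [-0.0898  0.0021]
foot [[-0.0872 -0.0371]
 [-0.0875  0.0393]] [-0.0874  0.0011]
[[-0.111  -0.0283]
 [-0.1111  0.03  ]] [-0.1111  0.0009]
foot [[-0.0885 -0.0365]
 [-0.0887  0.0388]] [-0.0886  0.0011]
[[-0.1119 -0.0279]
 [-0.1121  0.0296]] [-0.112   0.0009]
stem top [[-0.089   0.0011]]
```

Emit:
{"method": "jog_arm", "body": {
  "moves": [
    [0.11,-0.12,0,0],
    [0,0,0.3,0],
    [0,0,0.3,0],
    [0,0,0.3,0],
    [0,0,0,0],
    [0,0,0,0],
    [0,0,0,0]
  ]
}}

```text
time: 13.7
tcp_pos: [0.5032, -0.0521, 0.1405]
tool_rot: [0.0, 0.669, 0.743, 0.0]
contact_force: [0.3, 0.0, -2.5]
grip_width: 0.0072
```

Run:
```python
from fit import *
i,im=snap('wrist','w10'); s=robot.state();print(s['tcp_pos'],s['tool_rot'],tocar(s['tcp_pos']),s['contact_force'])
im=cv2.imread('pics/w10.png');cv2.imwrite('pics/w10y.png',cv2.resize(im[165:230,210:310],(800,520),interpolation=cv2.INTER_CUBIC))
```

```text
[ 0.50326755 -0.0521362   0.14061038] [1.36704307e-04 6.68935738e-01 7.43320223e-01 8.06786157e-05] [-0.09183119  0.00187973] [-0.05492643 -0.42285306 -2.08211339]
```

View pics/w10y.png

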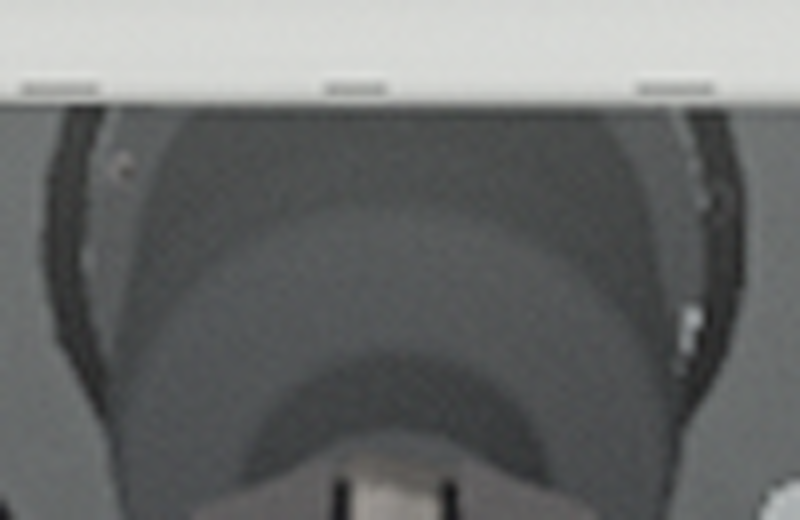

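Run:
```python
from fit import *
np.set_printoptions(precision=4,suppress=True)
L=lambda p,z:tocar(ray('w10',np.array(p)/8+[210,165],z))
n=L([[46,240],[745,230]],.042);print('nest',n,n.mean(0))
f=L([[85,260],[708,260]],.045);print('foot',f,f.mean(0))
im=cv2.imread('pics/w10.png');cv2.imwrite('pics/w10s.png',cv2.resize(im[220:280,220:300],(800,600),interpolation=cv2.INTER_CUBIC))
```

```text
nest [[-0.0912 -0.04  ]
 [-0.0927  0.0448]] [-0.0919  0.0024]
foot [[-0.0896 -0.0349]
 [-0.0898  0.04  ]] [-0.0897  0.0026]
```

View pics/w10s.png

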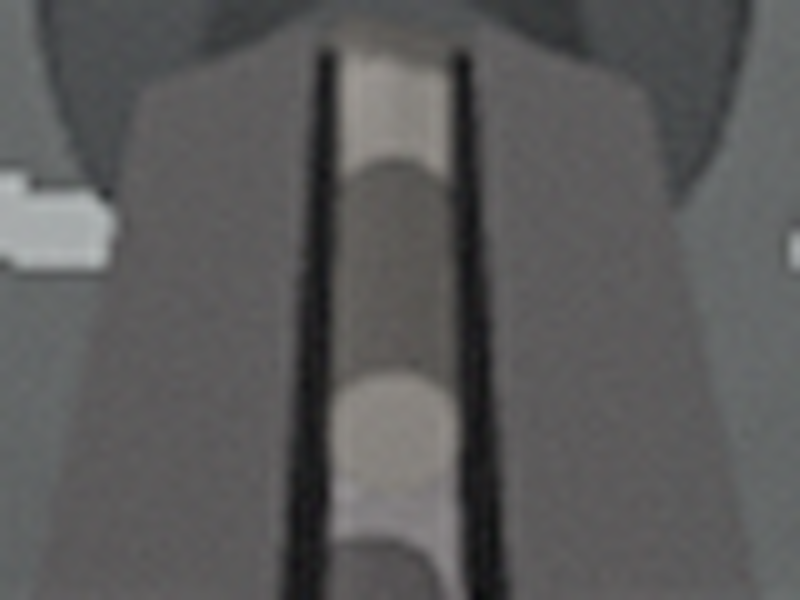

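Run:
```python
from fit import *
for f in [('w10',np.array([395,432])/10+[220,220],.1406-.0996+.13)]: print(tocar(ray(f[0],[f[1]],f[2])))
# nest front-inner edge fit using dark ring pixels in w10 and w8 visible arcs
for fn,roi in(('w10',(212,176,308,222)),('w8',(228,132,288,168))):
  print(fn,nest(fn,roi,58),tocar(nest(fn,roi,58)[0]))
```

```text
[[-0.09123362  0.00234738]]
w10 (array([ 0.50856283, -0.02395115]), np.float64(0.014377242743113949)) [-0.0836468   0.02936524]
w8 (array([ 0.50223879, -0.04507685]), np.float64(0.03387990083344292)) [-0.09212368  0.00900765]
```

Emit:
{"method": "jog_arm", "body": {
  "moves": [
    [0,0.1,0,0],
    [0,0,0,0],
    [0,0,0.2,0],
    [0,0,0,0],
    [0,0,0,0]
  ]
}}

```text
time: 14.25
tcp_pos: [0.504, -0.052, 0.1383]
tool_rot: [-0.0, 0.669, 0.743, -0.0]
contact_force: [-0.9, 0.3, -2.5]
grip_width: 0.0072
```

Run:
```python
from fit import *
s=robot.state();print(s['tcp_pos'],s['tool_rot'],tocar(s['tcp_pos']),s['contact_force'])
```

```text
[ 0.50403211 -0.05198375  0.13833793] [-1.00292325e-04  6.68936587e-01  7.43319466e-01 -6.36243878e-05] [-0.09105496  0.00195223] [-0.88459154  0.26400499 -2.45686037]
```

Emit:
{"method": "jog_arm", "body": {
  "moves": [
    [0,0,0.2,0],
    [0,0,0.2,0],
    [0,0,0.1,0],
    [0,0,0,0],
    [0,0,0,0]
  ]
}}

```text
time: 14.75
tcp_pos: [0.5041, -0.052, 0.1335]
tool_rot: [0.0, 0.669, 0.743, 0.0]
contact_force: [0.5, -0.8, -1.5]
grip_width: 0.0072
```

Emit:
{"method": "jog_arm", "body": {
  "moves": [
    [0,0,0.1,0],
    [0,0,0.1,0],
    [0,0,0,0],
    [0,0,0,0]
  ]
}}

```text
time: 15.15
tcp_pos: [0.5042, -0.052, 0.1316]
tool_rot: [0.0, 0.669, 0.743, 0.0]
contact_force: [0.2, 0.3, -1.2]
grip_width: 0.0074
```

Run:
```python
from fit import *
i,im=snap('wrist','w11');s=robot.state();print(s['tcp_pos'],s['tool_rot'],tocar(s['tcp_pos']),s['contact_force'],s['wrist_torque'])
im=cv2.imread('pics/w11.png');cv2.imwrite('pics/w11z.png',cv2.resize(im[100:300,130:390],(780,600),interpolation=cv2.INTER_CUBIC))
```

```text
[ 0.50420292 -0.05202889  0.13154001] [1.12223440e-04 6.68949648e-01 7.43307711e-01 4.52474027e-05] [-0.09088974  0.00188964] [ 1.32476635  0.47146317 -1.92110443] [ 0.08336156 -0.07580921 -0.00170496]
```

View pics/w11z.png

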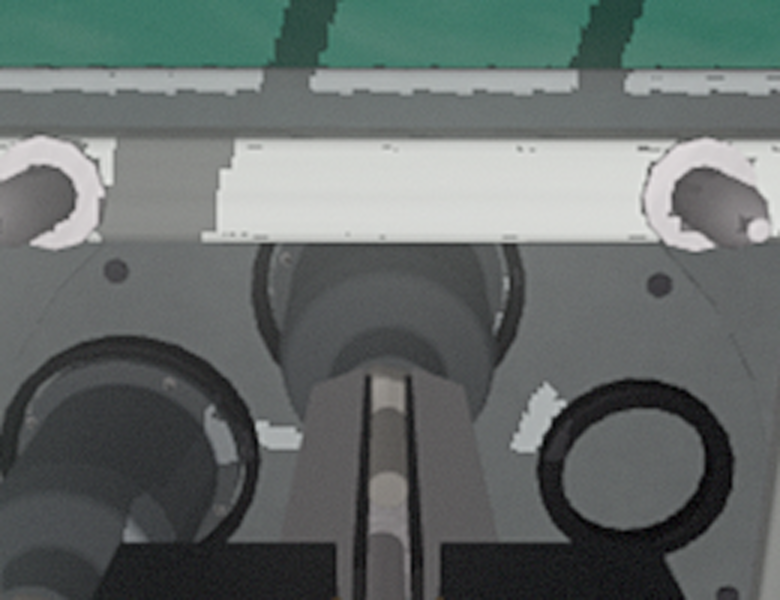

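Emit:
{"method": "jog_arm", "body": {
  "moves": [
    [0,0,0.1,0],
    [0,0,0,0],
    [0,0,0,0]
  ]
}}

```text
time: 15.5
tcp_pos: [0.5044, -0.052, 0.1316]
tool_rot: [0.001, 0.669, 0.743, 0.0]
contact_force: [-2.1, 0.6, 5.4]
grip_width: 0.0068
```

Emit:
{"method": "jog_arm", "body": {
  "moves": [
    [0,0,0.05,0],
    [0,0,0,0],
    [0,0,0,0]
  ]
}}

```text
time: 15.8
tcp_pos: [0.5045, -0.0521, 0.1315]
tool_rot: [0.001, 0.669, 0.743, 0.0]
contact_force: [-3.3, 1.6, 6.8]
grip_width: 0.0073
```

Emit:
{"method": "jog_arm", "body": {
  "moves": [
    [0,0,-0.05,0],
    [0,0,0,0],
    [0,0,0,0],
    [0,0,0,0],
    [0,0,0,0]
  ],
  "grip": 30
}}

```text
time: 16.3
tcp_pos: [0.5041, -0.052, 0.1301]
tool_rot: [-0.0, 0.669, 0.743, -0.0]
contact_force: [0.3, 1.6, -0.0]
grip_width: 0.0283
```

Run:
```python
from fit import *
i,im=snap('wrist','w12');s=robot.state();print(s['tcp_pos'],s['grip_width'],s['contact_force'])
im=cv2.imread('pics/w12.png');cv2.imwrite('pics/w12z.png',cv2.resize(im[100:300,130:390],(780,600),interpolation=cv2.INTER_CUBIC))
```

```text
[ 0.50409912 -0.05199022  0.13021032] 0.028136355024679646 [ 0.58413413  0.33832755 -0.1860231 ]
```

View pics/w12z.png

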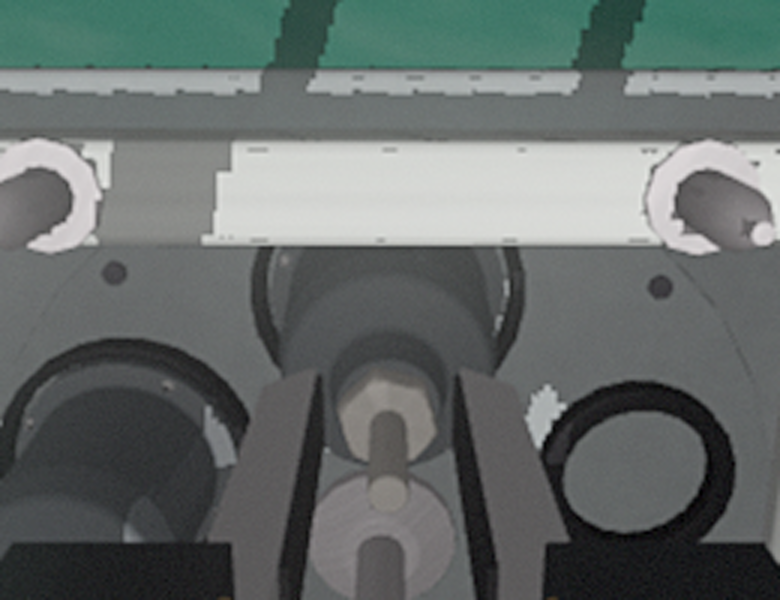

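Emit:
{"method": "jog_arm", "body": {
  "moves": [
    [0,0,-2,0],
    [0,0,-4,0],
    [0,0,-5,0],
    [0,0,-5,0],
    [0,0,-5,0],
    [0,0,0,0]
  ]
}}

```text
time: 16.95
tcp_pos: [0.5062, -0.0525, 0.3495]
tool_rot: [0.007, 0.669, 0.743, 0.004]
contact_force: [-0.3, -0.7, 0.2]
grip_width: 0.0278
```

Run:
```python
from fit import *
i,im=snap('wrist','w13');s=robot.state();print(s['tcp_pos'],s['grip_width'],s['contact_force'])
im=cv2.imread('pics/w13.png');cv2.imwrite('pics/w13z.png',cv2.resize(im[90:270,150:390],(800,600),interpolation=cv2.INTER_CUBIC))
```

```text
[ 0.5055472  -0.05231578  0.34533272] 0.027965271535357956 [-0.85012777 -0.24021021 -0.47785683]
```

View pics/w13z.png

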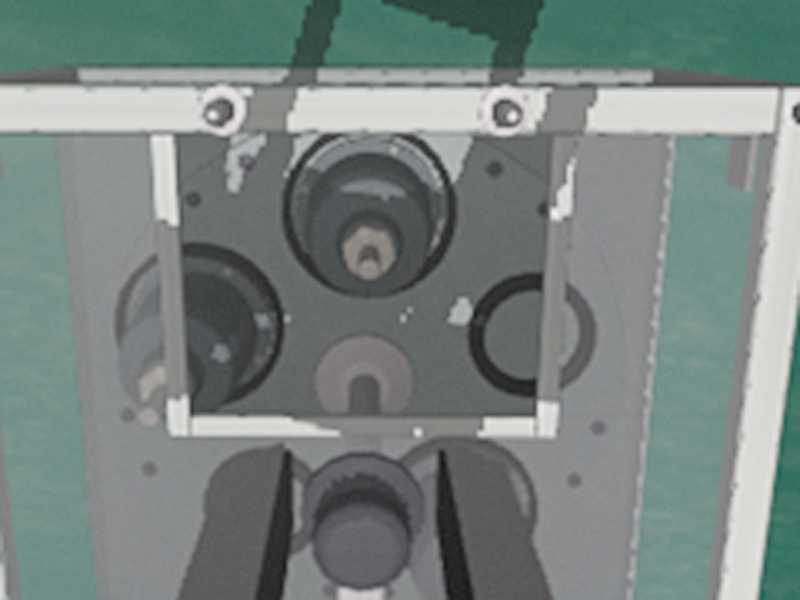

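Emit:
{"method": "jog_arm", "body": {
  "moves": [
    [-4.15,-1.49,0,0],
    [-4.15,-1.49,0,0],
    [-4.15,-1.49,0,0],
    [-4.15,-1.49,0,0],
    [-4.15,-1.49,0,0],
    [-4.15,-1.49,0,0],
    [-4.15,-1.49,0,0],
    [0,0,0,0.141],
    [0,0,0,0.141],
    [0,0,0,0.141],
    [0,0,0,0.141],
    [0,0,0,0.141],
    [0,0,0,0.141],
    [0,0,0,0.141],
    [0,0,0,0.141],
    [0,0,0,0.141],
    [0,0,0,0],
    [0,0,0,0],
    [0,0,0,0]
  ],
  "grip": 60
}}

```text
time: 18.9
tcp_pos: [0.4308, -0.3518, 0.3396]
tool_rot: [-0.001, 0.979, 0.203, -0.0]
contact_force: [-0.8, 0.2, -0.5]
grip_width: 0.0564
```

Run:
```python
from fit import *
i,im=snap('wrist','w14');s=robot.state();print(s['tcp_pos'],s['tool_rot'],s['grip_width'],s['contact_force'])
im=cv2.imread('pics/w14.png');cv2.imwrite('pics/w14z.png',cv2.resize(im,(800,600),interpolation=cv2.INTER_CUBIC))
```

```text
[ 0.43085893 -0.35177154  0.33992681] [-3.79406956e-04  9.79209266e-01  2.02852246e-01 -1.87960406e-04] 0.05671715888082743 [ 0.23713142 -0.113307    0.18848463]
```

View pics/w14z.png

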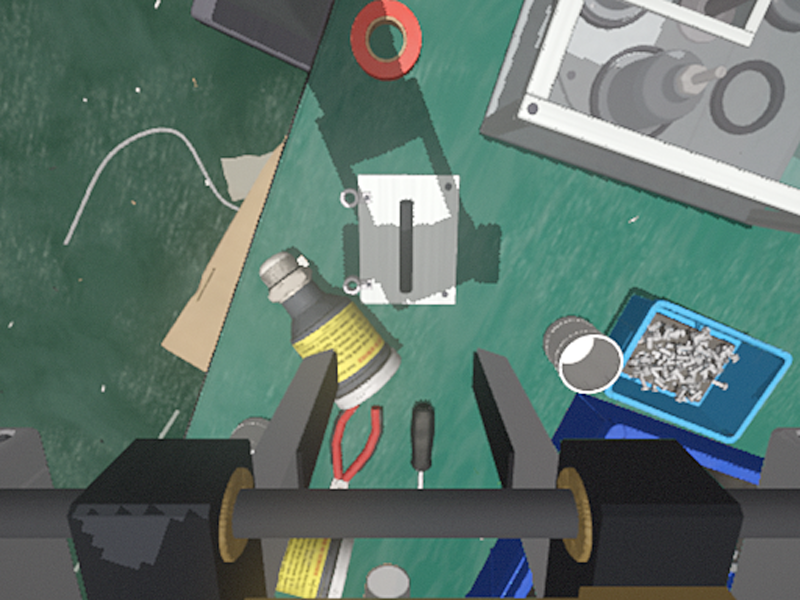

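```bash
python3 -c "
import cv2
im=cv2.imread('pics/w14.png');cv2.imwrite('pics/w14y.png',cv2.resize(im[105:205,205:305],(600,600),interpolation=cv2.INTER_CUBIC))"
```

```text
(no output)
```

View pics/w14y.png

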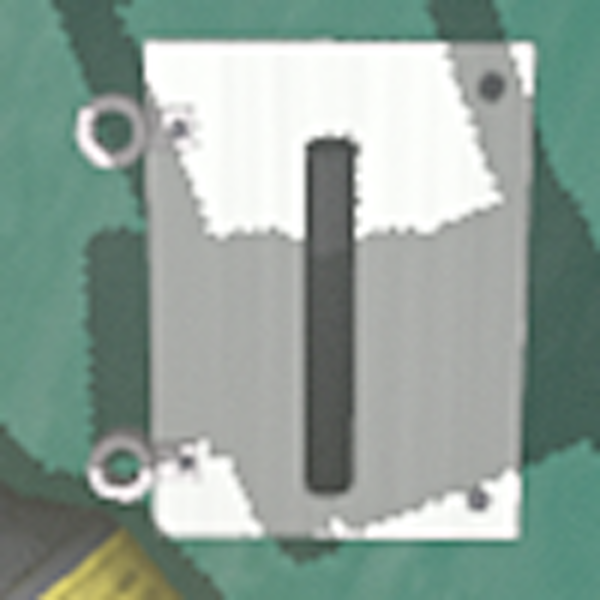

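Run:
```python
from fit import *
np.set_printoptions(precision=4,suppress=True)
L=lambda p,z:ray('w14',np.array(p)/6+[205,105],z)
K=L([[112,131],[121,468]],.016);print('kn',K,np.linalg.norm(K[0]-K[1]))
H=L([[331,138],[329,494]],.048);print('handle',H,H.mean(0),np.linalg.norm(H[0]-H[1]))
Q=L([[144,42],[535,42],[521,539],[155,539]],.004);print('corn',Q,Q.mean(0))
for a,b in((K[0],K[1]),(H[0],H[1]),(Q[0],Q[3]),(Q[1],Q[2])):
  v=a-b;print('yaw',np.degrees(np.arctan2(-v[0],v[1])))
yaw=np.radians(23.3);e=np.array([np.cos(yaw),np.sin(yaw)])
print('handle from kn',K.mean(0)[:2]+.06*e)
s=robot.state();t=2*np.arctan2(s['tool_rot'][2],s['tool_rot'][1]);print('tool yaw',np.degrees(t))
d=H.mean(0)-s['tcp_pos'];print(d[0]*np.cos(t)+d[1]*np.sin(t), d[0]*np.sin(t)-d[1]*np.cos(t))
```

```text
kn [[ 0.3571 -0.3325  0.016 ]
 [ 0.3947 -0.4205  0.016 ]] 0.09570079099588576
handle [[ 0.412  -0.308   0.048 ]
 [ 0.4495 -0.3955  0.048 ]] [ 0.4308 -0.3517  0.048 ] 0.09514374192790663
corn [[ 0.3554 -0.3078  0.004 ]
 [ 0.4549 -0.2646  0.004 ]
 [ 0.5129 -0.3966  0.004 ]
 [ 0.4122 -0.4404  0.004 ]] [ 0.4339 -0.3523  0.004 ]
yaw 23.122028424096257
yaw 23.220110304188708
yaw 23.162956511026934
yaw 23.73005132589297
handle from kn [ 0.431  -0.3528]
tool yaw 23.40760284355611
-7.162257692545209e-05 -6.018180262307916e-05
```

Emit:
{"method": "jog_arm", "body": {
  "moves": [
    [0,0,5,0],
    [0,0,5,0],
    [0,0,5,0],
    [0,0,5,0],
    [0,0,4,0],
    [0,0,3,0],
    [0,0,2,0],
    [0,0,1,0],
    [0,0,0,0],
    [0,0,0,0],
    [0,0,0,0]
  ]
}}

```text
time: 20.05
tcp_pos: [0.4319, -0.3529, 0.0424]
tool_rot: [0.002, 0.979, 0.202, 0.001]
contact_force: [-0.1, -0.5, 1.0]
grip_width: 0.0566
```

Run:
```python
from fit import *
i,im=snap('wrist','w15');s=robot.state();print(s['tcp_pos'],s['tool_rot'],s['grip_width'],s['contact_force'])
im=cv2.imread('pics/w15.png');cv2.imwrite('pics/w15z.png',cv2.resize(im,(800,600),interpolation=cv2.INTER_CUBIC))
```

```text
[ 0.43189071 -0.35278642  0.04236641] [0.0014549  0.97934123 0.20220695 0.00098947] 0.05645586948104414 [-0.84429982 -0.19334816  0.2860976 ]
```

View pics/w15z.png

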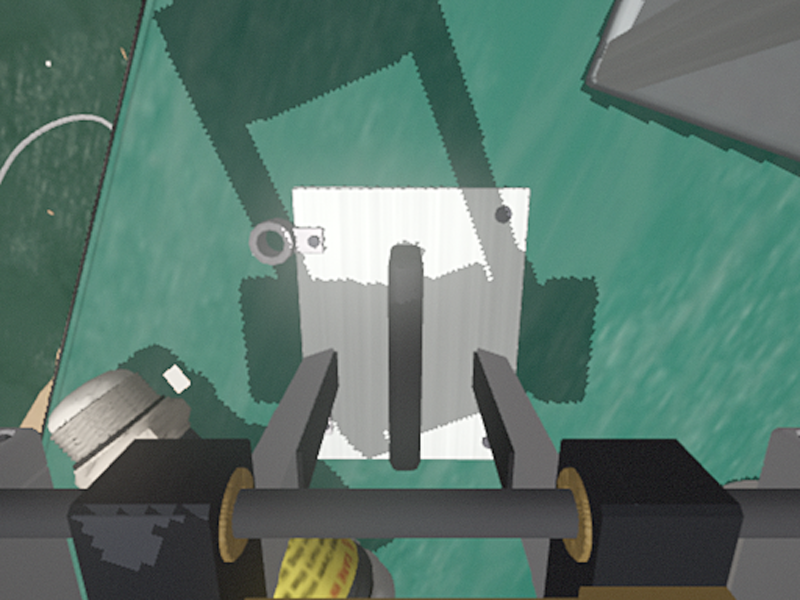

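Emit:
{"method": "jog_arm", "body": {
  "moves": [
    [0,0,1,0],
    [0,0,1,0],
    [0,0,0.3,0],
    [0,0,0,0],
    [0,0,0,0]
  ]
}}

```text
time: 20.6
tcp_pos: [0.4309, -0.3518, 0.0172]
tool_rot: [-0.0, 0.979, 0.202, -0.0]
contact_force: [0.1, 0.1, -0.4]
grip_width: 0.0561
```

Emit:
{"method": "jog_arm", "body": {
  "moves": [
    [0,0,0,0],
    [0,0,0,0],
    [0,0,0,0],
    [0,0,0,0],
    [0,0,0,0],
    [0,0,0,0],
    [0,0,0,0],
    [0,0,0,0]
  ],
  "grip": 0
}}

```text
time: 21.4
tcp_pos: [0.4311, -0.3518, 0.0175]
tool_rot: [0.0, 0.979, 0.202, 0.0]
contact_force: [0.5, -0.2, -0.0]
grip_width: 0.0139
```

Run:
```python
from fit import *
i,im=snap('wrist','w16');s=robot.state();print(s['tcp_pos'],s['tool_rot'],s['grip_width'],s['contact_force'])
im=cv2.imread('pics/w16.png');cv2.imwrite('pics/w16z.png',cv2.resize(im,(800,600),interpolation=cv2.INTER_CUBIC))
```

```text
[ 0.43106168 -0.35183969  0.0175633 ] [3.74214962e-05 9.79366484e-01 2.02092223e-01 1.46500361e-04] 0.01355882918063171 [-0.13461364 -0.23565553 -0.69433534]
```

View pics/w16z.png

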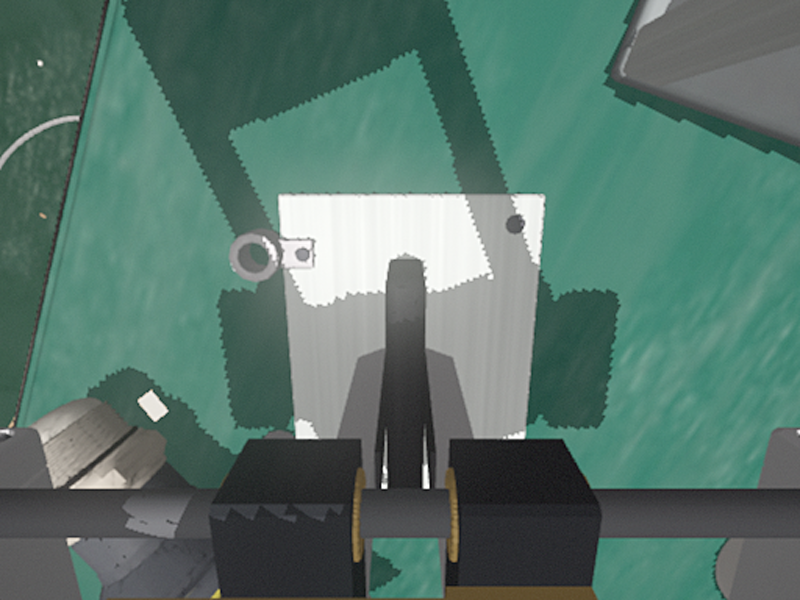

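Emit:
{"method": "jog_arm", "body": {
  "moves": [
    [0,0,-1,0],
    [0,0,-3,0],
    [0,0,-5,0],
    [0,0,-5,0],
    [0,0,-5,0],
    [0,0,-5,0],
    [0,0,-5,0],
    [0,0,-3,0],
    [0,0,-1,0],
    [0,0,0,0.101],
    [0,0,0,0.101],
    [0,0,0,0.101],
    [0,0,0,0]
  ]
}}

```text
time: 22.75
tcp_pos: [0.4305, -0.3515, 0.345]
tool_rot: [-0.002, 0.999, 0.052, -0.002]
contact_force: [0.7, 0.1, -3.6]
grip_width: 0.0136
```

Emit:
{"method": "jog_arm", "body": {
  "moves": [
    [0.8,-2.06,0,0],
    [1.49,-4.12,0,0],
    [1.49,-4.12,0,0],
    [1.49,-4.12,0,0],
    [1.49,-4.12,0,0],
    [1.49,-4.12,0,0],
    [1.49,-4.12,0,0],
    [0.7,-2.06,0,0],
    [0,0,0,0],
    [0,0,0,0],
    [0,0,0,0],
    [0,0,0,0]
  ]
}}

```text
time: 23.95
tcp_pos: [0.5046, -0.0554, 0.3472]
tool_rot: [0.0, 0.999, 0.051, -0.0]
contact_force: [-0.2, -0.1, -2.6]
grip_width: 0.0137
```

Run:
```python
from fit import *
i,im=snap('wrist','w17');s=robot.state();print(s['tcp_pos'],s['tool_rot'],tocar(s['tcp_pos']),s['grip_width'],s['contact_force'],np.degrees(2*np.arctan2(s['tool_rot'][2],s['tool_rot'][1])))
im=cv2.imread('pics/w17.png');cv2.imwrite('pics/w17z.png',cv2.resize(im,(800,600),interpolation=cv2.INTER_CUBIC))
```

```text
[ 0.50461842 -0.05533807  0.34727747] [ 6.80281637e-05  9.98691374e-01  5.11419620e-02 -1.87860018e-04] [-0.09081902 -0.00144477] 0.013978155534399128 [-0.4013081  -0.24868442 -3.23687421] 5.862994951570712
```

View pics/w17z.png

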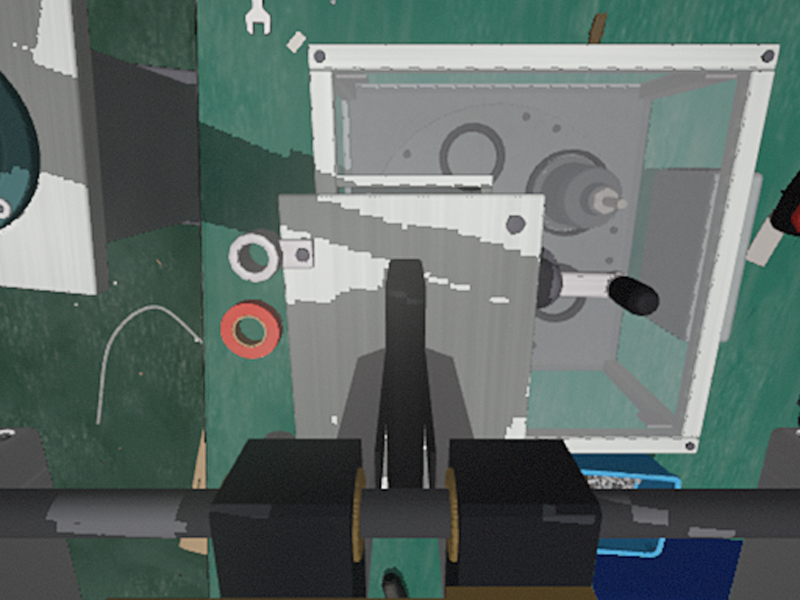

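```bash
python3 -c "
import cv2
im=cv2.imread('pics/w17.png');cv2.imwrite('pics/w17y.png',cv2.resize(im[115:195,140:240],(750,600),interpolation=cv2.INTER_CUBIC))"
```

```text
(no output)
```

View pics/w17y.png

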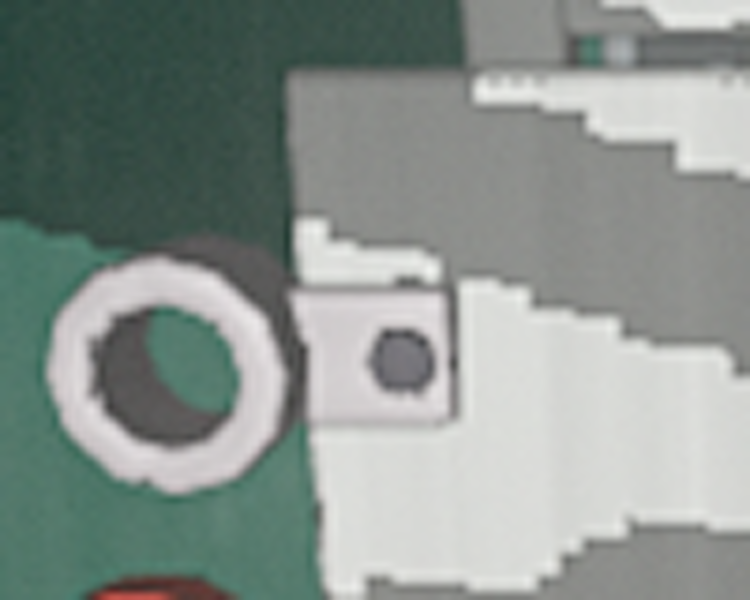

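Run:
```python
from fit import *
np.set_printoptions(precision=4,suppress=True)
L=lambda p,z:ray('w17',np.array(p)/7.5+[140,115],z)
zu=.3473-.0176
K=L([[168,374]],zu+.016)
print(K,'car',tocar(K),'rel tcp',tocar(K)-tocar([.50462,-.05534]))
C=np.array([[279,194],[545,196]])*.64
Q=ray('w17',C,zu+.004);print(tocar(Q),np.degrees(np.arctan2(*(Q[1]-Q[0])[[1,0]])))
P=ray('w17',[dark_c('w17',np.array(p)*.64,4) for p in[[319,56],[768,56],[690,446]]],.18);print(tocar(P))
```

```text
[[ 0.4396 -0.0146  0.3457]] car [[-0.1513  0.0458]] rel tcp [[-0.0605  0.0473]]
[[-0.1427  0.0694]
 [-0.0356  0.0686]] 5.505280760820154
[[-0.1495  0.1495]
 [ 0.1496  0.1494]
 [ 0.1495 -0.1498]]
```

Emit:
{"method": "jog_arm", "body": {
  "moves": [
    [0.13,-0.22,1,0],
    [0,0,3,0],
    [0,0,3,0],
    [0,0,2,0],
    [0,0,1.5,0],
    [0,0,0.7,0],
    [0,0,0,0],
    [0,0,0,0],
    [0,0,0,0],
    [0,0,0,0]
  ]
}}

```text
time: 25.0
tcp_pos: [0.5065, -0.052, 0.2368]
tool_rot: [0.0, 0.999, 0.052, 0.001]
contact_force: [0.4, 0.6, -3.8]
grip_width: 0.0139
```

Run:
```python
from fit import *
i,im=snap('wrist','w18');s=robot.state();print(s['tcp_pos'],s['tool_rot'],tocar(s['tcp_pos']),s['contact_force'],np.degrees(2*np.arctan2(s['tool_rot'][2],s['tool_rot'][1])))
snap('scene','sc18');snap('side','sd18')
im=cv2.imread('pics/w18.png');cv2.imwrite('pics/w18y.png',cv2.resize(im[115:195,140:240],(750,600),interpolation=cv2.INTER_CUBIC))
im=cv2.imread('pics/sc18.png');cv2.imwrite('pics/sc18y.png',cv2.resize(im[140:260,160:310],(750,600),interpolation=cv2.INTER_CUBIC))
```

```text
[ 0.50633684 -0.05195416  0.23650859] [2.57226608e-04 9.98647759e-01 5.19778657e-02 9.42317160e-04] [-0.08875955  0.00174308] [ 0.26215439 -0.0344367  -2.28418189] 5.958912761529758
```

View pics/w18y.png

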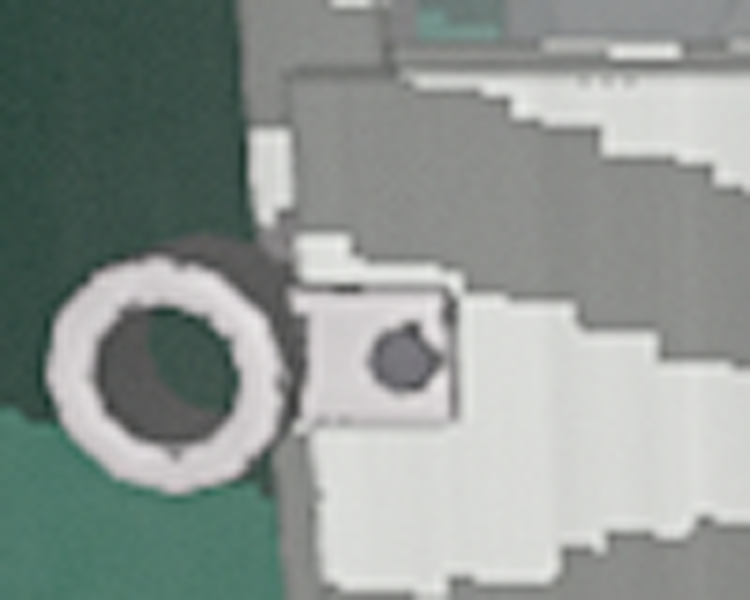

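View pics/sc18y.png

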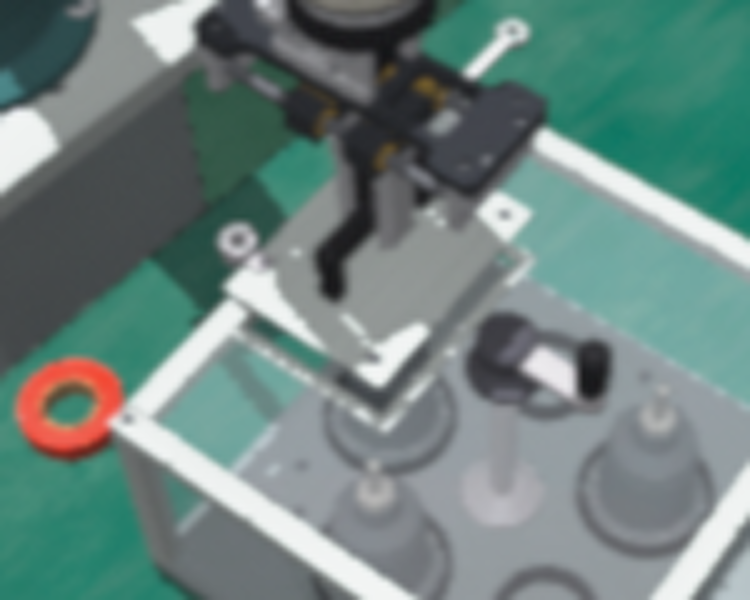

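Emit:
{"method": "jog_arm", "body": {
  "moves": [
    [-0.05,0.08,0.4,0],
    [0,0,0.4,0],
    [0,0,0.3,0],
    [0,0,0,0],
    [0,0,0,0],
    [0,0,0,0],
    [0,0,0,0]
  ]
}}

```text
time: 25.85
tcp_pos: [0.5056, -0.0527, 0.2247]
tool_rot: [0.0, 0.999, 0.052, 0.0]
contact_force: [-0.9, 0.3, -3.0]
grip_width: 0.0139
```

Run:
```python
from fit import *
i,im=snap('wrist','w19');s=robot.state();print(s['tcp_pos'],s['tool_rot'],tocar(s['tcp_pos']),s['contact_force'],np.degrees(2*np.arctan2(s['tool_rot'][2],s['tool_rot'][1])))
im=cv2.imread('pics/w19.png');cv2.imwrite('pics/w19y.png',cv2.resize(im[115:195,140:240],(750,600),interpolation=cv2.INTER_CUBIC))
```

```text
[ 0.50555807 -0.05272149  0.22471682] [6.13815158e-05 9.98649161e-01 5.19595609e-02 2.33318375e-04] [-0.08961356  0.00106049] [-0.3778429   0.30293956 -3.22727241] 5.956809678931603
```

View pics/w19y.png

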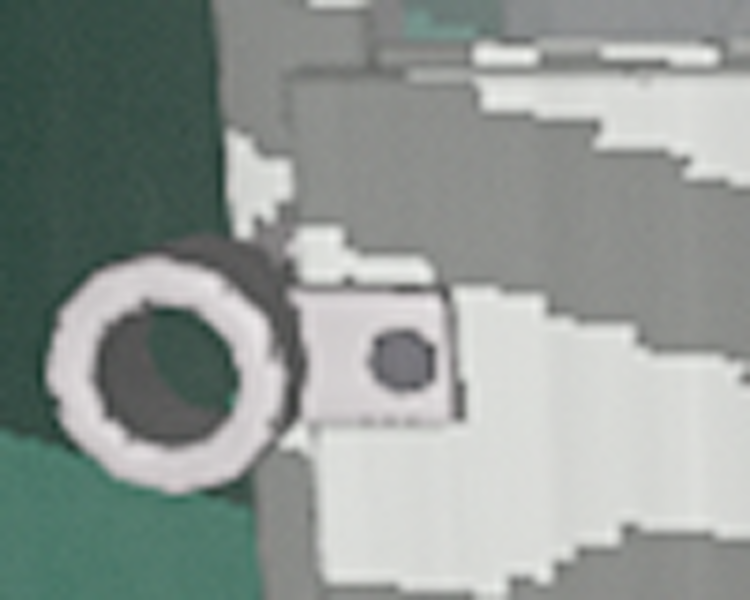

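Emit:
{"method": "jog_arm", "body": {
  "moves": [
    [0,0.04,0.3,0],
    [0,0,0.3,0],
    [0,0,0.2,0],
    [0,0,0,0],
    [0,0,0,0]
  ]
}}

```text
time: 26.4
tcp_pos: [0.5055, -0.0531, 0.2164]
tool_rot: [-0.0, 0.999, 0.052, -0.0]
contact_force: [0.5, -0.3, -3.8]
grip_width: 0.0137
```

Run:
```python
from fit import *
i,im=snap('wrist','w20');s=robot.state();print(s['tcp_pos'],s['tool_rot'],tocar(s['tcp_pos']),s['contact_force'])
im=cv2.imread('pics/w20.png');cv2.imwrite('pics/w20y.png',cv2.resize(im[115:195,140:240],(750,600),interpolation=cv2.INTER_CUBIC))
```

```text
[ 0.50554284 -0.05309963  0.21651611] [3.18878684e-08 9.98649506e-01 5.19534370e-02 7.11363588e-05] [-0.08966785  0.00068595] [ 0.02158428 -0.67196764 -3.27885503]
```

View pics/w20y.png

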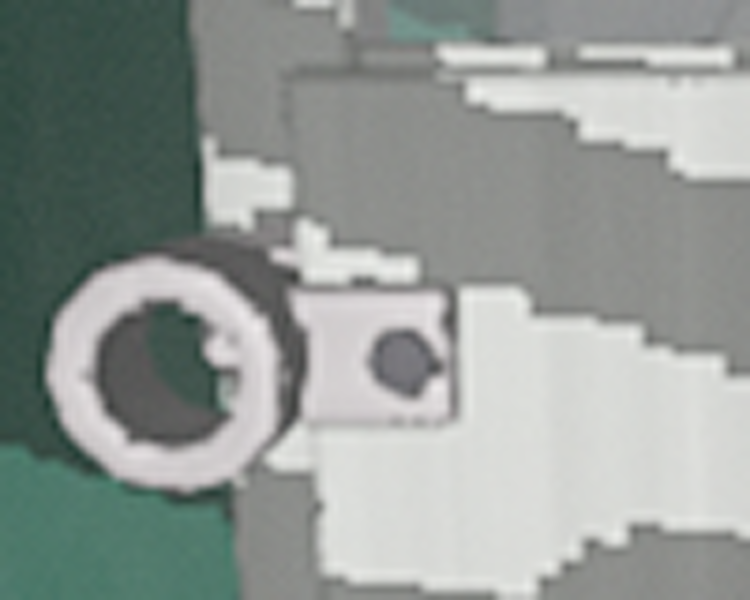

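Emit:
{"method": "jog_arm", "body": {
  "moves": [
    [0,0,0.3,0],
    [0,0,0.3,0],
    [0,0,0,0],
    [0,0,0,0],
    [0,0,0,0]
  ]
}}

```text
time: 26.95
tcp_pos: [0.5055, -0.0531, 0.2105]
tool_rot: [-0.0, 0.999, 0.052, 0.0]
contact_force: [-0.1, 0.6, -2.9]
grip_width: 0.0139
```

Run:
```python
from fit import *
i,im=snap('wrist','w21');s=robot.state();print(s['tcp_pos'],s['tool_rot'],tocar(s['tcp_pos']),s['contact_force'],s['wrist_torque'])
im=cv2.imread('pics/w21.png');cv2.imwrite('pics/w21y.png',cv2.resize(im[115:195,140:240],(750,600),interpolation=cv2.INTER_CUBIC))
```

```text
[ 0.50554843 -0.05311717  0.2106025 ] [4.74531755e-05 9.98647893e-01 5.19843486e-02 1.08941888e-04] [-0.08966411  0.00066793] [ 0.13524951  0.44094972 -2.67756067] [-0.04339457 -0.03090451 -0.02491236]
```

View pics/w21y.png

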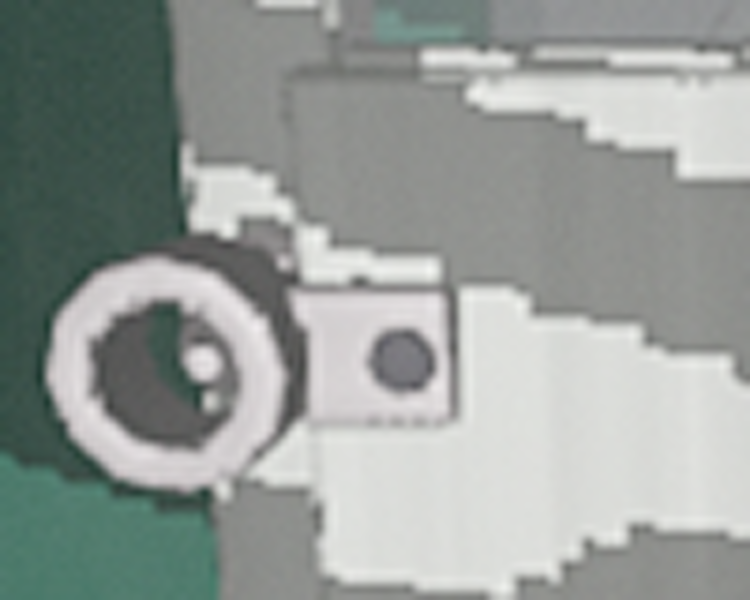

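Run:
```python
from fit import *
L=lambda p,z:tocar(ray('w21',np.array(p)/7.5+[140,115],z))
print(L([[204,362]],.203),L([[168,374]],.209))
```

```text
[[-0.14905015  0.04768976]] [[-0.15020372  0.04786872]]
```

Emit:
{"method": "jog_arm", "body": {
  "moves": [
    [0.05,0,0.2,0],
    [0,0,0.3,0],
    [0,0,0.2,0],
    [0,0,0,0],
    [0,0,0,0]
  ]
}}

```text
time: 27.5
tcp_pos: [0.506, -0.053, 0.2034]
tool_rot: [-0.0, 0.999, 0.052, -0.0]
contact_force: [-0.6, -0.5, -3.1]
grip_width: 0.0138
```

Emit:
{"method": "jog_arm", "body": {
  "moves": [
    [0,0,0.2,0],
    [0,0,0.1,0],
    [0,0,0.1,0],
    [0,0,0,0],
    [0,0,0,0]
  ]
}}

```text
time: 28.0
tcp_pos: [0.506, -0.0531, 0.1995]
tool_rot: [0.0, 0.999, 0.052, 0.0]
contact_force: [0.2, -0.4, -3.8]
grip_width: 0.0138
```

Run:
```python
from fit import *
i,im=snap('wrist','w22');s=robot.state();print(s['tcp_pos'],s['tool_rot'],tocar(s['tcp_pos']),s['contact_force'],s['wrist_torque'])
im=cv2.imread('pics/w22.png');cv2.imwrite('pics/w22y.png',cv2.resize(im[115:195,140:240],(750,600),interpolation=cv2.INTER_CUBIC))
```

```text
[ 0.50605801 -0.05306243  0.19955124] [3.66704142e-05 9.98647669e-01 5.19886494e-02 1.10109111e-04] [-0.0891516   0.00066963] [ 0.42180875  0.13860595 -3.71736127] [-0.04576152 -0.004253   -0.04117251]
```

View pics/w22y.png

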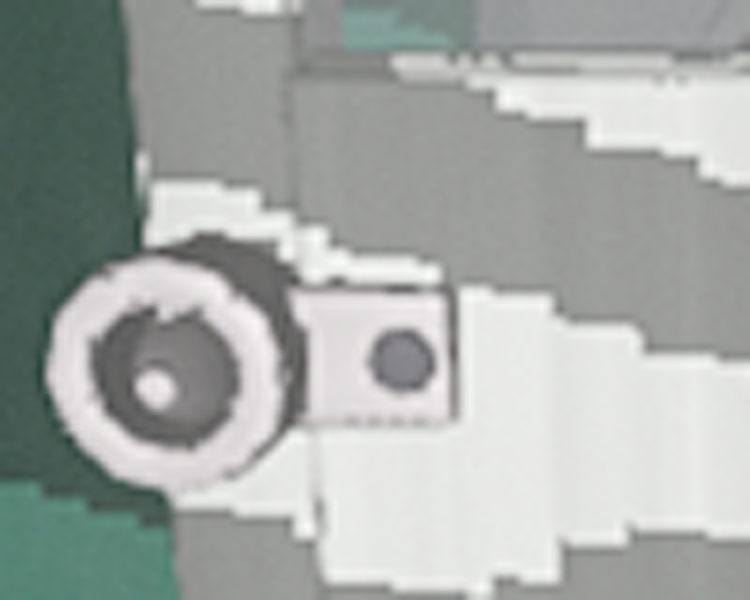

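Both sleeves are running freely on the pins. Lower to contact.

Emit:
{"method": "jog_arm", "body": {
  "moves": [
    [0,0,0.1,0],
    [0,0,0,0],
    [0,0,0,0]
  ]
}}

```text
time: 28.35
tcp_pos: [0.5062, -0.0531, 0.199]
tool_rot: [0.0, 0.999, 0.052, 0.0]
contact_force: [-1.3, 0.7, -0.3]
grip_width: 0.0134
```

Emit:
{"method": "jog_arm", "body": {
  "moves": [
    [0,0,0.05,0],
    [0,0,0,0],
    [0,0,0,0]
  ]
}}

```text
time: 28.65
tcp_pos: [0.5062, -0.0531, 0.199]
tool_rot: [0.0, 0.999, 0.052, 0.001]
contact_force: [-1.5, 0.4, 3.9]
grip_width: 0.0141
```

Contact at the expected height (0.199). Release and lift away.

Emit:
{"method": "jog_arm", "body": {
  "moves": [
    [0,0,0,0],
    [0,0,0,0],
    [0,0,0,0],
    [0,0,0,0],
    [0,0,0,0],
    [0,0,0,0]
  ],
  "grip": 50
}}

```text
time: 29.25
tcp_pos: [0.506, -0.0531, 0.1978]
tool_rot: [-0.0, 0.999, 0.052, -0.0]
contact_force: [1.2, -0.4, -0.4]
grip_width: 0.0473
```

Emit:
{"method": "jog_arm", "body": {
  "moves": [
    [0,0,-2,0],
    [0,0,-4,0],
    [0,0,-4,0],
    [0,0,-4,0],
    [0,0,-3,0],
    [0,0,0,0],
    [0,0,0,0],
    [0,0,0,0]
  ]
}}

```text
time: 30.05
tcp_pos: [0.5057, -0.053, 0.3659]
tool_rot: [-0.0, 0.999, 0.052, -0.002]
contact_force: [0.0, -1.2, 0.1]
grip_width: 0.0472
```

Run:
```python
from fit import *
i,im=snap('wrist','w23');s=robot.state();print(s['tcp_pos'],s['contact_force'],s['grip_width'])
snap('scene','sc23')
im=cv2.imread('pics/w23.png');cv2.imwrite('pics/w23z.png',cv2.resize(im,(800,600),interpolation=cv2.INTER_CUBIC))
im=cv2.imread('pics/sc23.png');cv2.imwrite('pics/sc23y.png',cv2.resize(im[140:320,160:385],(750,600),interpolation=cv2.INTER_CUBIC))
```

```text
[ 0.50554249 -0.05295945  0.3657034 ] [ 0.51286049  0.02754361 -0.33683849] 0.04708895229279379
```

View pics/w23z.png

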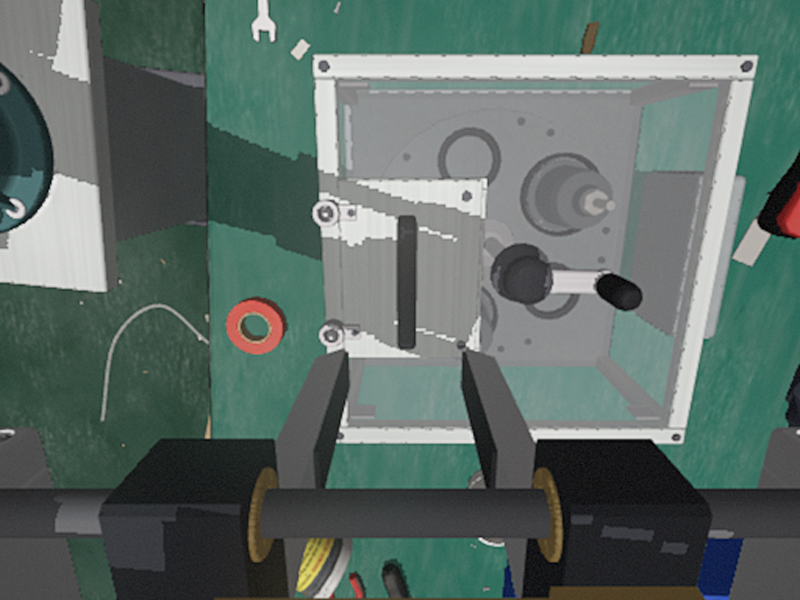

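View pics/sc23y.png

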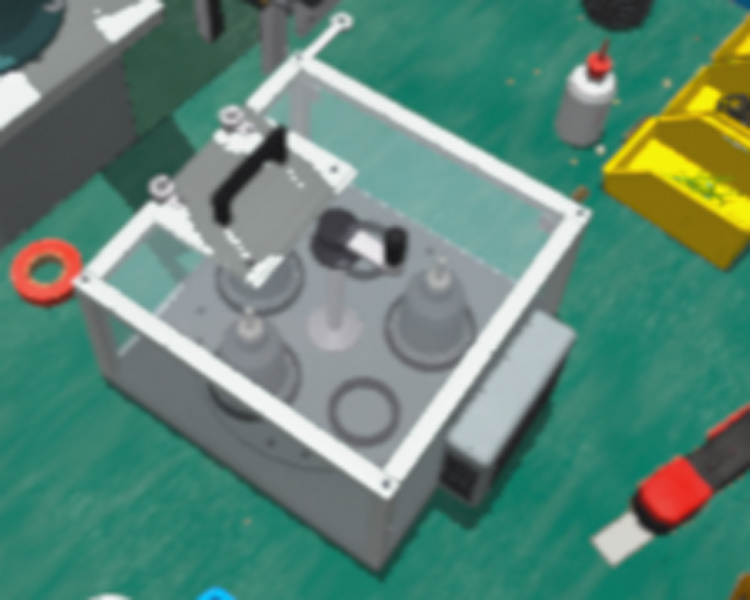

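Run:
```python
from fit import *
print(tocar(ray('w23',np.array([[326,213],[331,334]])*.64,.1975)), robot.close_job(), robot.state()['time'])
```

```text
the job is handed in; nothing more can be done
the job is handed in; nothing more can be done
```

I turned the dial by its crank until the empty large nest was under the hatch. I then lowered the grey housing into that nest and set the cover down over both pintle pins. I handed the job in at about 30 s of the 67 s allowed; the hand-in gives no verdict.

**What the last checks showed**
- **Nest:** my first stop was 3.7 mm past the hatch centre. I turned it back and it moved further than I intended, ending about 2 mm off on the other side (limit 10 mm). I left it there.
- **Housing:** it touched down at the height that means full depth, with the tool at 0.1316 m. I let go only at touchdown, and the picture from above afterwards shows it standing in the ring. Its centring in the nest was about 1 mm by camera just before the last few millimetres; I did not measure it again after release.
- **Cover:** it touched down at the height that means flat on the rim, with the tool at 0.199 m. The last wrist picture shows a pin inside each knuckle. On the way down the left knuckle measured about 1.1 mm off its pin, so I nudged it 0.5 mm.
- **Bystanders:** I did not touch the squeeze bottle or the cup.

**Not confirmed:** I never saw the right knuckle close up while lowering it; I relied on the tool pose. My final numeric check of the knuckle positions printed only the hand-in message, so the cover's final position is confirmed only by the pictures and the touchdown height.

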